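# Fill the cheese-wax warmer and switch it on

## Robot

A 6-joint arm with a two-finger parallel gripper is mounted at the origin on the work surface. World frame = base frame: x ahead of the robot, y to its left, z up, the work surface at z = 0. Lengths are in m, angles in rad, forces in N, time in s.
With the tool pointing down it reaches from about 0.35 to 0.975 m from the base axis. Payload 7.1 kg.
Tool frame: the origin (TCP) lies midway between the tips of the shut fingers; the grasp point (between the pads) lies 19 mm behind it (manip.grip_depth is the distance from the TCP to the grasp point, in m); z points along the fingers, y is the line along which they close (so a half turn about z gives the same grasp; the last joint's range is limited). The gripper opens to 88 mm and grips with 3 to 60 N. Pads are 20 mm wide; open, the fingers measure 115 mm over their backs; the gripper's body (75 mm by 178 mm) begins 61 mm behind the grasp point.
Start: joints at [-1.343, 0.423, 1.63, -0, 1.089, -0.019], TCP at [0.153, -0.606, 0.223] pointing down, gripper open.
Joint ranges: [-3, 3], [-0.9, 2.11], [0.09, 2.58], [-1.31, 4.45], [0.11, 2.69], [-2.54, 2.54]. Speed limits (rad/s): [2.39, 2.39, 3.01, 3.14, 3.14, 3.14].

## Interface

Orientations are given as a unit quaternion [x, y, z, w].
In Python, from workcell import manip gives the robot as it stands. The module is installed in compiled form; this text tells all that it offers.
- The arm moves only by the tool arm_command, never from a script. Its argument "series" is a list of rows, each an object with "slide": the shift along the tool's x, y, z in cm, a list of three; "delta_rot": the turn, a rotation vector about the tool's x, y, z in rad, a list of three; "jaw": the opening, from -1 (shut) to 1 (fully open). A call has 1 to 10 rows; each row is the pose to reach, as a shift and turn from the pose commanded when the call began, along the tool's axes at that moment; what a row does not reach only later rows make up. A row lasts 1/8 s, in which the tool goes at most 62.5 mm and 10.7 degrees, less where a joint would pass 70% of its speed; a pose out of reach is approached as far as the arm can. A call with a gripper value outside its range is refused whole. The fingers move at their own pace and stop on an object; "squeeze" is the grip in N (left out, the last holds). Time passes only in rows, so rows that repeat a pose let the fingers close. It gives the time, the measured TCP pose, the force, the opening and the grip force at its end, in the units of the state.
- manip.get_state(): the state, without advancing time (a new reading comes with each control period).
- manip.camera(name): name is "side" or "top"; returns a dict with "frame" (384x512x3 uint8, red, green, blue), "fx", "fy", "cx", "cy" (pixels), "R" (3x3) and "t" (3): a world point X has camera coordinates R X + t. Camera axes: x right, y down, z forward; pixel columns grow to the right and rows downward; lengths in m; the calibration is good to about 2 mm. A picture is of the moment at which its call begins. There is no depth.
- manip.hand_in(): hands the job in; it is judged then, once.
The state is a dict: "time_s": time; "joint_positions": joint angles; "qd": joint speeds; "effort": joint torques, N m; "position": TCP position; "ee_rot": TCP orientation; "contact_force": force on the tool from outside, world axes, zero at the start; "torque": the same for the moment, N m; "gripper_width": finger opening in m; "grip_force": force on a finger pad.
Only numpy, scipy, OpenCV 4.12 (cv2) and the standard library are available. Lean on these libraries where they do the work, as an engineer would, in place of code of your own. Each camera call takes 0.05 s, during which the arm holds its last target. There are 200 camera calls.

## Task

Get the wax warmer ready for coating cheeses: lay its lid on the bench, use the scoop to move every wax nugget, yellow and pale, from the tub into the warmer's well (food wax: never touch the nuggets with the gripper's fingers), and stand the scoop back upright on its green mat. Put the lid back so that it sits flat in the well, and only when all the wax is in and the lid is on slide the little recessed switch fully to on, at the green dot. Leave the two cheeses and the bottle where they are.

Things in the scene. Friction and masses are not known exactly. Their poses are not given: they have to be found in the camera images.
- melter: bench-top wax warmer, heavy, fixed to the bench: steel housing 240 (x) x 180 (y) x 110 mm high, origin under it (housing spans x -125 to +115 mm, y -90 to +90 mm). A round well is sunk in its top; a black control strip, 60 mm wide, runs along its robot-side (-x) edge at the same height as the top.
- pot_mouth (a point): centre of the mouth of the round well, level with the housing's top (110 mm above the bench); well 132 mm across, 90 mm deep, upright; axes as the warmer's.
- switch (a joint): slide position of the power switch in m: 0 = off, 0.018 = fully on; grows along the warmer's +y, towards the green dot. Needs about 1.5 N and stays where it is left; not sprung. It may start a little off zero.
- switch_nub (a point): centre of the top of the orange switch nub, 14 (x) x 10 (y) x 6 mm high, its top flush with the control strip. It runs in a recess 30 mm wide (x), 70 mm long (y), 6 mm deep; at off there are 40 mm of free recess floor between the nub and the off-side (-y) end, so a fingertip can go in beside the nub and push it; at fully on 2 mm are left beyond it. Axes as the warmer's.
- lid: loose lift-off steel lid of the well, 0.25 kg: round flange 146 mm across and 4 mm thick, origin at the centre of the flange's underside; a plug 122 mm across reaches 8 mm below the flange into the well. Seated, the flange lies flat on the housing. On the bench it lies on its plug, the origin 8 mm up.
- lid_knob (a point): centre of the lid's black round knob, 26 mm across, 26 mm high; this point is 23 mm above the flange's underside (knob spans 10 to 36 mm above it).
- tub: grey open tub of wax, fixed to the bench, origin under its centre: 184 (x) x 178 (y) x 50 mm high outside, split by a 6 mm wall along its x into two equal bays, each 172 (x) x 80 (y) mm inside, their centre lines at y +43 and -43 mm; floor 6 mm above the bench, sheer walls. The wax lies in the robot-side (-x) halves of the bays, the far halves are empty. The tub's x points away from the robot.
- scoop: loose steel scoop, 0.22 kg, holding about four nuggets: flat pan 72 (x) x 70 (y) mm, 2 mm sheet, origin under the pan's centre; its open lip is the -x edge (36 mm ahead of the origin), the back wall is at +36 mm, 38 mm high; the side walls are 38 mm high at the back and 20 mm high further forward, ending 12 mm behind the lip.
- scoop_grip (a point): grip point of the scoop: centre of its blue rubber grip bar, 16 mm wide (y), 18 mm high, lying along x from -26 to +46 mm above the pan; this point is 82 mm above the origin. Axes as the scoop's. A post behind the back wall (x +36 to +46 mm) joins bar and pan. The weight is low, in the steel pan.
- mat: thin green mat, 120 x 120 x 3 mm, fixed, origin under its centre: the scoop's place.
- cheese1: bystander: yellow waxed cheese, 110 mm across, 55 mm high, origin under it.
- cheese2: bystander: pale cheese, 100 mm across, 50 mm high, origin under it.
- spray: bystander: white bottle, 60 mm across, 170 mm high, origin under it.
- nug1: yellow wax nugget no. 1, a smooth pebble 31 x 28 x 23 mm, 12 g, origin at its centre; starts in the tub's +y bay; may be absent.
- nug2: yellow wax nugget no. 2, a smooth pebble 31 x 28 x 23 mm, 12 g, origin at its centre; starts in the tub's +y bay; may be absent.
- nug3: yellow wax nugget no. 3, a smooth pebble 31 x 28 x 23 mm, 12 g, origin at its centre; starts in the tub's +y bay; may be absent.
- nug4: yellow wax nugget no. 4, a smooth pebble 31 x 28 x 23 mm, 12 g, origin at its centre; starts in the tub's +y bay; may be absent.
- nug5: pale wax nugget no. 5, a smooth pebble 31 x 28 x 23 mm, 12 g, origin at its centre; starts in the tub's -y bay; may be absent.
- nug6: pale wax nugget no. 6, a smooth pebble 31 x 28 x 23 mm, 12 g, origin at its centre; starts in the tub's -y bay; may be absent.
- nug7: pale wax nugget no. 7, a smooth pebble 31 x 28 x 23 mm, 12 g, origin at its centre; starts in the tub's -y bay; may be absent.
- nug8: pale wax nugget no. 8, a smooth pebble 31 x 28 x 23 mm, 12 g, origin at its centre; starts in the tub's -y bay; may be absent.
Things that resemble listed ones, but are neither listed nor needed, are in the scene too. What is shaped like the lid but red is not meant.

How it is judged:
On the way, in this order (a step that is already met when the one before it is completed fails the run):
1. the lid lies flat on the bench (horizontal distance between lid and pot_mouth above 0.13 m and height (world z) of lid below 0.03 m and angle between lid's own z axis and vertical below 0.2 rad), for 0.2 s.
2. every nugget is in the well (horizontal distance between each of nug1, nug2, nug3, nug4, nug5, nug6, nug7, nug8 and pot_mouth below 0.066 m and z of each of nug1, nug2, nug3, nug4, nug5, nug6, nug7, nug8 in the frame of pot_mouth below -0.008 m), for 0.2 s.
3. the lid is seated on the well (horizontal distance between lid and pot_mouth below 0.008 m and z of lid in the frame of pot_mouth below 0.004 m and angle between lid's own z axis and vertical below 0.06 rad), for 0.2 s.
4. the switch is slid fully on (value of joint switch above 0.015 m), for 0.2 s.
At the end, for the whole second after the job is handed in: every nugget in the well, centre 8 mm or more below its mouth; lid seated: within 8 mm of centred, flat within 0.06 rad, flange within 4 mm of the housing; switch above 0.015 m; scoop upright (0.08 rad) on the mat within 30 mm of its centre; lid and scoop at rest (all of step 2 and all of step 3 and value of joint switch above 0.015 m and horizontal distance between scoop and mat below 0.03 m and angle between scoop's own z axis and vertical below 0.08 rad and z of scoop in the frame of mat below 0.008 m and linear speed of each of scoop, lid below 0.02 m/s); the robot touches nothing.
It fails at once if the fingers touch a nugget (contact force between the fingers and nug1 above 0.5 N or contact force between the fingers and nug2 above 0.5 N or contact force between the fingers and nug3 above 0.5 N or contact force between the fingers and nug4 above 0.5 N or contact force between the fingers and nug5 above 0.5 N or contact force between the fingers and nug6 above 0.5 N or contact force between the fingers and nug7 above 0.5 N or contact force between the fingers and nug8 above 0.5 N).
It fails at once if a cheese or the bottle is moved more than 30 mm (distance of any of cheese1, cheese2, spray from where it was at the start of the episode above 0.03 m).
Of nug1, nug2, nug3, nug4, nug5, nug6, nug7, nug8 only 5 to 8 are there at a start; the rules pass over those that are not, and their reading is None.
At some moment in a run one of scoop, lid may be knocked a few centimetres aside while the robot is not near it.
It also fails if it takes over 208 s, if anything falls off the work surface, if the arm or the gripper's body presses on something with over 40 N, if the wrist force passes 120 N, or if a joint passes its speed limit or range.

## Working session

There is one attempt and no reset: what is moved stays moved. The work goes in short steps, Python scripts to look and compute and a tool call to move; the robot and the scene stay as the last step left them, time stands still between calls to the robot, and variables do not carry over. Pictures are saved under pics/ and viewed, at most 14 in all, crops included, and the job is handed in when it is done.

Besides the shell and the picture viewer there is one more tool, called after "Emit:" as a command line: name --argument value ..., lists and objects as JSON in quotes. arm_command: Moves the arm, as the interface text tells. Its arguments: {"type":"object","properties":{"series":{"type":"array"},"squeeze":{"type":"number"}},"required":["series"]}

```bash
mkdir -p pics; cat > h.py <<'E'
from workcell import manip
import numpy as np, cv2
from scipy.spatial.transform import Rotation as Rn
def snap(n,save=None):
    c=manip.camera(n); 
    if save: cv2.imwrite('pics/'+save+'.png',c['frame'][:,:,::-1])
    return c
def ray(c,u,v,z):
    R=np.array(c['R']);t=np.array(c['t']);C=-R.T@t
    d=R.T@np.array([(u-c['cx'])/c['fx'],(v-c['cy'])/c['fy'],1]); return C+d*(z-C[2])/d[2]
def proj(c,X):
    p=np.array(c['R'])@np.array(X)+np.array(c['t']); return [c['cx']+c['fx']*p[0]/p[2],c['cy']+c['fy']*p[1]/p[2]]
E
python3 - <<'E'
from h import *
a=snap('top','t0');b=snap('side','s0')
for c in (a,b): print(c['fx'],c['cx'],c['cy'],-np.array(c['R']).T@np.array(c['t']),np.round(c['R'],2).tolist())
print(manip.get_state(),manip.grip_depth)
E
```

```text
409.3034965941759 252.26793299578546 186.57242045759378 [0.46432419 0.09031392 1.25083847] [[0.01, -1.0, -0.01], [-1.0, -0.0, -0.06], [0.06, 0.01, -1.0]]
411.35873254007197 255.729749121455 191.2547652558696 [-0.08064897  0.99070143  0.82220729] [[-0.82, -0.57, 0.01], [-0.32, 0.45, -0.83], [0.47, -0.68, -0.55]]
{'time_s': 0.1, 'joint_positions': array([-1.34298848e+00,  4.23773825e-01,  1.63057479e+00, -1.05498390e-05,
        1.08856921e+00, -1.90528948e-02]), 'qd': array([-6.60366163e-04, -1.00715908e-03, -1.72049015e-03, -8.82349865e-05,
        5.35657835e-05, -1.02115955e-03]), 'effort': array([ 9.93814101e-04, -5.45616138e+01, -2.74323589e+01,  6.45808037e-02,
        1.88131223e-02, -2.35721041e-05]), 'position': array([ 0.15260856, -0.60559285,  0.22198879]), 'ee_rot': array([ 9.92391619e-01,  1.23119602e-01, -7.36796043e-05, -6.58490496e-04]), 'contact_force': array([ 0.34860554,  0.6773797 , -0.2549673 ]), 'torque': array([-0.00857162,  0.00530705, -0.00853137]), 'grip_force': 0.0, 'gripper_width': 0.087739976011843} 0.0187
```

View pics/t0.png

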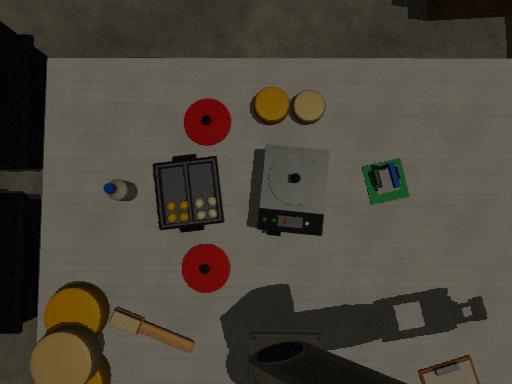

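View pics/s0.png

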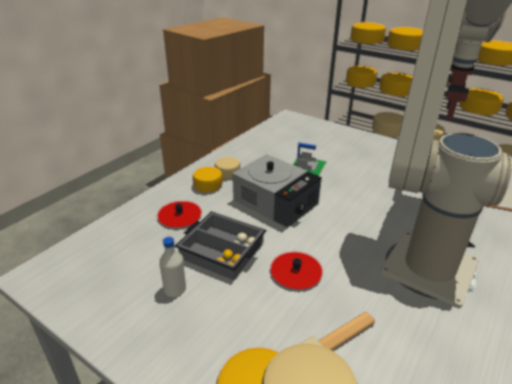

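The top view shows the warmer with a grey lid (knob at px 294,178), the tub at (189,192) with 4 yellow nuggets around (178,211) and 4 pale ones around (206,208), the scoop on the mat at (386,180) with its blue bar at about (392,175), and the bottle at (118,190). The small cheeses are at (272,105) and (309,106). Lid lookalikes: red lids at (207,121) and (206,268), which are rejected. The grey one on the warmer is the lid. Next I'll check this in a close crop.

```bash
python3 - <<'E'
from h import *
c=snap('top');f=c['frame'][:,:,::-1]
A=cv2.resize(f[140:240,245:345],(400,400),interpolation=cv2.INTER_CUBIC)
B=cv2.resize(f[145:215,350:420],(400,400),interpolation=cv2.INTER_CUBIC)
cv2.imwrite('pics/c1.png',np.hstack([A,B]))
hsv=cv2.cvtColor(c['frame'],cv2.COLOR_RGB2HSV)
def blobs(lo,hi,mn,z,box):
    m=cv2.inRange(hsv,lo,hi);n=np.zeros_like(m);x0,y0,x1,y1=box;n[y0:y1,x0:x1]=m[y0:y1,x0:x1]
    for k in cv2.findContours(n,cv2.RETR_EXTERNAL,cv2.CHAIN_APPROX_NONE)[0]:
        if cv2.contourArea(k)>mn:
            r=cv2.minAreaRect(k);print(np.round(r[0],1),np.round(r[1],1),round(r[2]),cv2.contourArea(k),np.round(ray(c,*r[0],z),3))
print('yel');blobs((10,120,90),(30,255,255),15,.02,(150,150,230,235))
print('pale');blobs((10,40,110),(35,119,255),15,.02,(150,150,230,235))
print('mat');blobs((45,100,40),(80,255,255),15,.003,(350,140,420,220))
print('blue');blobs((95,100,40),(130,255,255),8,.091,(350,140,420,220))
print('orange');blobs((3,120,90),(20,255,255),2,.11,(250,205,330,240))
print('green');blobs((45,80,50),(80,255,255),2,.11,(250,205,330,240))
print('knob');blobs((0,0,0),(180,255,45),20,.146,(280,165,310,195))
print('tubdark');blobs((0,0,0),(180,255,60),200,.05,(140,140,235,245))
print('strip');blobs((0,0,0),(180,255,50),100,.11,(245,195,340,245))
E
```

```text
yel
[171.5 217.5] [7. 7.] 90 39.5 [0.449 0.344 0.02 ]
[183.5 216.5] [7. 7.] 90 39.0 [0.452 0.308 0.02 ]
[171.  205.5] [7. 6.] 90 35.5 [0.485 0.346 0.02 ]
[183.5 204.5] [7. 7.] 90 40.5 [0.488 0.309 0.02 ]
pale
[201.  214.5] [4.9 4.9] 45 19.0 [0.458 0.256 0.02 ]
[212.5 212.5] [5.7 4.2] 45 18.0 [0.465 0.221 0.02 ]
[199.  202.5] [5. 4.] 90 18.5 [0.494 0.262 0.02 ]
[212.  200.5] [5. 4.] 90 17.5 [0.501 0.223 0.02 ]
mat
[385.1 181.1] [39.4 39.4] 77 614.0 [ 0.563 -0.303  0.003]
blue
[393.9 174.3] [24.7  5.2] 74 102.5 [ 0.575 -0.3    0.091]
orange
green
[273.8 219.8] [2.1 2.8] 45 4.5 [0.445 0.041 0.11 ]
knob
[294.  177.5] [ 9. 12.] 90 88.5 [ 0.56  -0.012  0.146]
tubdark
[187.6 192.7] [76.8 65.7] 83 4492.5 [0.522 0.292 0.05 ]
strip
[283.8 220.7] [79.4 35.1] 17 1718.0 [0.443 0.013 0.11 ]
```

View pics/c1.png

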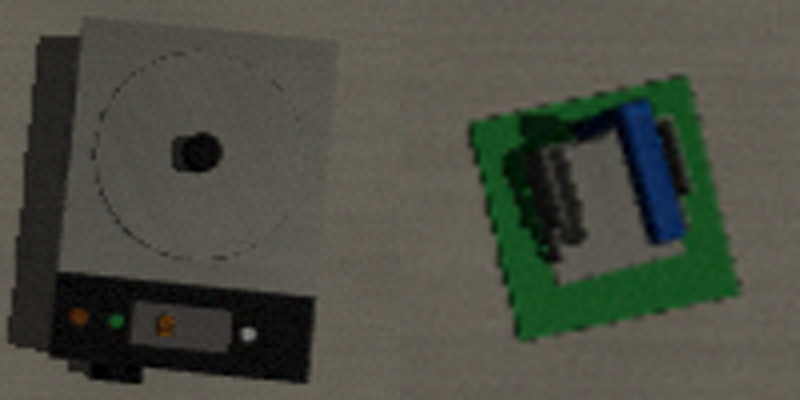

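The crop confirms the grey lid with its black knob. The switch recess has the orange nub at full-frame (286.5,221), with the green dot to its left (+y). On the scoop, the bar lies along its x axis and the lip faces the robot. Next come the tub, well and housing geometry.

```bash
cat >> h.py <<'E'
def plan(*wps):
    """wps: (xyz, R or yaw_deg, pitch_deg(lip down +)) TCP targets -> slide cm & delta_rot in the present tool frame"""
    s=manip.get_state();p=s['position'];R=Rn.from_quat(s['ee_rot'])
    print('now',np.round(p,4),'yaw',round(yaw(R),2),'F',np.round(s['contact_force'],1),'w',round(s['gripper_width'],4),'t',round(s['time_s'],1))
    for w in wps:
        T=tool(w[1],w[2] if len(w)>2 else 0)
        print(np.round(R.inv().apply(np.array(w[0])-p)*100,2).tolist(),np.round((R.inv()*T).as_rotvec(),3).tolist())
def yaw(R): x=R.as_matrix()[:,0]; return np.degrees(np.arctan2(x[1],x[0]))
def tool(y,pitch=0): # tool x along yaw, z down; pitch>0 tips fingers outward (+x)
    return Rn.from_euler('z',y,degrees=True)*Rn.from_euler('y',-pitch,degrees=True)*Rn.from_euler('x',180,degrees=True)
E
python3 - <<'E'
from h import *
c=snap('top');f=c['frame'][:,:,::-1]
A=cv2.resize(f[148:238,145:232],None,fx=6,fy=6,interpolation=cv2.INTER_CUBIC)
A=cv2.convertScaleAbs(A,alpha=2.0,beta=10)
cv2.imwrite('pics/c2.png',A)
# housing corners from crop c1 (4x)
P=[ray(c,u/4+245-.4,v/4+140-.4,.11)[:2] for u,v in [(83,17),(338,40),(307,381),(50,355)]]
print(np.round(P,4))
e=lambda a,b:np.degrees(np.arctan2(*(P[a]-P[b])[::-1]))
print('yaw est',e(0,3),e(1,2),e(0,1)-90,e(3,2)-90,np.linalg.norm(P[0]-P[3]),np.linalg.norm(P[0]-P[1]),'centre',np.mean(P,0))
for n,u,v in [('nub',166,325),('crack L',95,155),('crackR',304,160),('crackT',203,50),('crackB',198,261),('recL',132,320),('recR',232,333)]:
  print(n,np.round(ray(c,u/4+245-.4,v/4+140-.4,.114 if 'crack' in n else .11),4))
for p in [.56,-.012,.146],: print(proj(c,p))
b=snap('side');fb=b['frame'][:,:,::-1]
cv2.imwrite('pics/c3.png',cv2.resize(fb[140:300,165:345],None,fx=4,fy=3.7,interpolation=cv2.INTER_CUBIC))
E
```

```text
[[ 0.6579  0.065 ]
 [ 0.6423 -0.1138]
 [ 0.4044 -0.0908]
 [ 0.4213  0.0871]]
yaw est -5.342121467842341 -5.525617100730128 -4.987942326593 -5.431185076287846 0.23763783381092887 0.1794749881317717 centre [ 0.53149933 -0.01314666]
nub [0.4425 0.0067 0.11  ]
crack L [0.5603 0.0564 0.114 ]
crackR [ 0.5575 -0.0889  0.114 ]
crackT [ 0.6343 -0.0189  0.114 ]
crackB [ 0.4869 -0.0152  0.114 ]
recL [0.4458 0.0303 0.11  ]
recR [ 0.4372 -0.0391  0.11  ]
[np.float64(293.9835302873431), np.float64(177.58912435527463)]
```

View pics/c2.png

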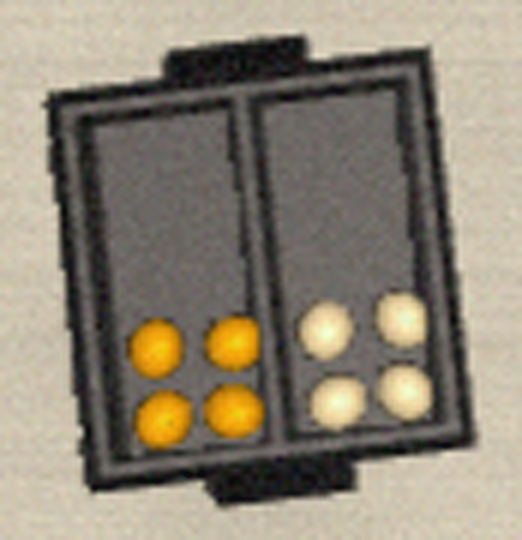

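The crop shows the tub rim's corners at full-frame (153.3,163.8), (216.7,156.3), (224,221.3) and (160.8,229.3). All 8 nuggets lie in the near halves of the bays.

```bash
python3 - <<'E'
from h import *
c=snap('top')
P=[ray(c,u/6+145-.4,v/6+148-.4,.05)[:2] for u,v in [(50,95),(430,50),(475,440),(95,488)]]
e=lambda a,b:np.degrees(np.arctan2(*(P[a]-P[b])[::-1]))
print(np.round(P,4),'yaw',e(0,3),e(1,2),e(0,1)-90,e(3,2)-90,np.linalg.norm(P[0]-P[3]),np.linalg.norm(P[0]-P[1]),'centre',np.mean(P,0))
D=[ray(c,u/6+145-.4,v/6+148-.4,.05)[:2] for u,v in [(246,97),(283,438)]]
print('divider',np.round(D,4),np.degrees(np.arctan2(*(D[0]-D[1])[::-1])))
plan(((.561,-.016,.20),0),((.561,-.016,.119),0))
E
```

```text
[[0.6085 0.3958]
 [0.6315 0.2086]
 [0.4401 0.1845]
 [0.4158 0.3698]] yaw 7.689027825952678 7.1614409136967625 7.027754982257548 7.486297201920053 0.19442558698180393 0.18862672541669184 centre [0.52397453 0.28968672]
divider [[0.6079 0.299 ]
 [0.4406 0.2783]] 7.058435132111645
now [ 0.1527 -0.6059  0.2224] yaw 14.14 F [0.4 0.2 0.2] w 0.0878 t 0.3
[54.01, -47.23, 2.26] [-0.0, 0.0, 0.247]
[54.01, -47.22, 10.36] [-0.0, 0.0, 0.247]
```

Emit:
arm_command --series '[{"slide": [54,-47.2,2.3],"delta_rot": [0,0,0.247],"jaw": 1},{"slide": [54,-47.2,2.3],"delta_rot": [0,0,0.247],"jaw": 1},{"slide": [54,-47.2,2.3],"delta_rot": [0,0,0.247],"jaw": 1},{"slide": [54,-47.2,2.3],"delta_rot": [0,0,0.247],"jaw": 1},{"slide": [54,-47.2,2.3],"delta_rot": [0,0,0.247],"jaw": 1},{"slide": [54,-47.2,2.3],"delta_rot": [0,0,0.247],"jaw": 1},{"slide": [54,-47.2,2.3],"delta_rot": [0,0,0.247],"jaw": 1},{"slide": [54,-47.2,2.3],"delta_rot": [0,0,0.247],"jaw": 1},{"slide": [54,-47.2,2.3],"delta_rot": [0,0,0.247],"jaw": 1},{"slide": [54,-47.2,2.3],"delta_rot": [0,0,0.247],"jaw": 1}]'

```text
time_s: 1.55
position: [0.5095, -0.0906, 0.2029]
ee_rot: [1.0, -0.0, 0.0, 0.0]
contact_force: [1.0, -0.3, -0.1]
gripper_width: 0.0883
grip_force: 0.0
```

```bash
python3 -c "
from h import *
plan(((.561,-.016,.20),0),((.561,-.016,.119),0))"
```

```text
now [ 0.5095 -0.0906  0.2029] yaw -0.0 F [ 1.  -0.3 -0.1] w 0.0883 t 1.6
[5.15, -7.46, 0.29] [0.0, -0.001, -0.0]
[5.15, -7.46, 8.39] [0.0, -0.001, -0.0]
```

Emit:
arm_command --series '[{"slide": [5.1,-7.4,0.3],"delta_rot": [0,0,0],"jaw": 1},{"slide": [5.1,-7.4,0.3],"delta_rot": [0,0,0],"jaw": 1},{"slide": [5.1,-7.4,0.3],"delta_rot": [0,0,0],"jaw": 1},{"slide": [5.1,-7.4,0.3],"delta_rot": [0,0,0],"jaw": 1}]'

```text
time_s: 2.05
position: [0.5587, -0.0191, 0.1994]
ee_rot: [1.0, -0.0, -0.0, 0.0]
contact_force: [-0.2, -0.8, -0.2]
gripper_width: 0.0879
grip_force: 0.0
```

```bash
python3 -c "
from h import *
plan(((.561,-.016,.20),0),((.561,-.016,.119),0))"
```

```text
now [ 0.5587 -0.0191  0.1994] yaw -0.01 F [-0.2 -0.8 -0.2] w 0.0879 t 2.0
[0.23, -0.31, -0.06] [0.0, 0.001, -0.0]
[0.24, -0.31, 8.04] [0.0, 0.001, -0.0]
```

Emit:
arm_command --series '[{"slide": [0.2,-0.3,4],"delta_rot": [0,0,0],"jaw": 1},{"slide": [0.2,-0.3,7],"delta_rot": [0,0,0],"jaw": 1},{"slide": [0.2,-0.3,8],"delta_rot": [0,0,0],"jaw": 1},{"slide": [0.2,-0.3,8],"delta_rot": [0,0,0],"jaw": 1},{"slide": [0.2,-0.3,8],"delta_rot": [0,0,0],"jaw": -1},{"slide": [0.2,-0.3,8],"delta_rot": [0,0,0],"jaw": -1},{"slide": [0.2,-0.3,8],"delta_rot": [0,0,0],"jaw": -1},{"slide": [0.2,-0.3,8],"delta_rot": [0,0,0],"jaw": -1},{"slide": [0.2,-0.3,8],"delta_rot": [0,0,0],"jaw": -1},{"slide": [0.2,-0.3,8],"delta_rot": [0,0,0],"jaw": -1}]' --squeeze 25

```text
time_s: 3.3
position: [0.5614, -0.0154, 0.1196]
ee_rot: [1.0, -0.0, -0.0, -0.0]
contact_force: [0.0, -0.1, 0.0]
gripper_width: 0.031
grip_force: 0.0
```

```bash
python3 -c "
from h import *
plan(((.561,-.016,.20),0),((.38,-.25,.20),0),((.38,-.25,.02),0))"
```

```text
now [ 0.5614 -0.0154  0.1196] yaw -0.01 F [ 0.  -0.1  0. ] w 0.031 t 3.3
[-0.04, 0.06, -8.04] [-0.0, 0.0, -0.0]
[-18.13, 23.46, -8.04] [-0.0, 0.0, -0.0]
[-18.13, 23.46, 9.96] [-0.0, 0.0, -0.0]
```

Emit:
arm_command --series '[{"slide": [0,0,0],"delta_rot": [0,0,0],"jaw": -1},{"slide": [0,0,0],"delta_rot": [0,0,0],"jaw": -1},{"slide": [0,0,0],"delta_rot": [0,0,0],"jaw": -1},{"slide": [0,0,-4],"delta_rot": [0,0,0],"jaw": -1},{"slide": [0,0,-8],"delta_rot": [0,0,0],"jaw": -1},{"slide": [-3,4,-8],"delta_rot": [0,0,0],"jaw": -1},{"slide": [-7,9,-8],"delta_rot": [0,0,0],"jaw": -1},{"slide": [-11,14,-8],"delta_rot": [0,0,0],"jaw": -1},{"slide": [-15,19.4,-8],"delta_rot": [0,0,0],"jaw": -1},{"slide": [-18,23.4,-8],"delta_rot": [0,0,0],"jaw": -1}]'

```text
time_s: 4.55
position: [0.3797, -0.2505, 0.1995]
ee_rot: [1.0, -0.0, -0.0, -0.0]
contact_force: [0.3, -0.6, -1.9]
gripper_width: 0.0257
grip_force: 25.0
```

```bash
python3 -c "
from h import *
plan(((.38,-.25,.018),0))
snap('top','t1')"
```

```text
now [ 0.3797 -0.2505  0.1995] yaw -0.01 F [ 0.3 -0.6 -1.9] w 0.0257 t 4.5
[0.03, -0.05, 18.15] [-0.0, 0.0, -0.0]
```

View pics/t1.png

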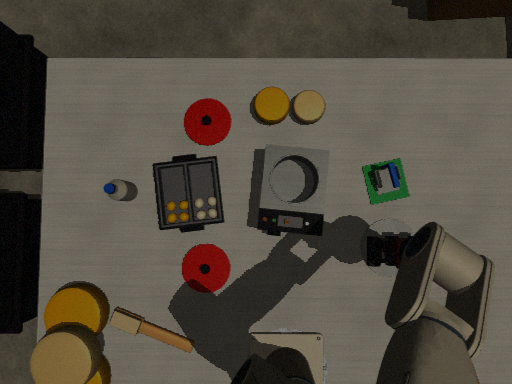

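The well is open at (294,178) and the gripper holds the grey lid near (385,243), over clear bench.

Emit:
arm_command --series '[{"slide": [0,0,6],"delta_rot": [0,0,0],"jaw": -1},{"slide": [0,0,12],"delta_rot": [0,0,0],"jaw": -1},{"slide": [0,0,16],"delta_rot": [0,0,0],"jaw": -1},{"slide": [0,0,17.8],"delta_rot": [0,0,0],"jaw": -1},{"slide": [0,0,18.2],"delta_rot": [0,0,0],"jaw": -1},{"slide": [0,0,18.2],"delta_rot": [0,0,0],"jaw": 0},{"slide": [0,0,18.2],"delta_rot": [0,0,0],"jaw": 1},{"slide": [0,0,18.2],"delta_rot": [0,0,0],"jaw": 1},{"slide": [0,0,18.2],"delta_rot": [0,0,0],"jaw": 1},{"slide": [0,0,18.2],"delta_rot": [0,0,0],"jaw": 1}]'

```text
time_s: 5.85
position: [0.3814, -0.2495, 0.0177]
ee_rot: [1.0, -0.0, 0.0, 0.0]
contact_force: [-0.2, 0.2, 0.3]
gripper_width: 0.072
grip_force: 0.0
```

```bash
python3 -c "
from h import *
plan(((.38,-.25,.16),15),((.565,-.303,.16),15),((.565,-.303,.068),15))"
```

```text
now [ 0.3814 -0.2495  0.0177] yaw -0.02 F [-0.2  0.2  0.3] w 0.072 t 5.8
[-0.14, 0.05, -14.23] [0.0, -0.0, -0.262]
[18.36, 5.35, -14.22] [0.0, -0.0, -0.262]
[18.36, 5.34, -5.02] [0.0, -0.0, -0.262]
```

Emit:
arm_command --series '[{"slide": [0,0,-5],"delta_rot": [0,0,0],"jaw": 1},{"slide": [0,0,-10],"delta_rot": [0,0,0],"jaw": 1},{"slide": [0,0,-14.2],"delta_rot": [0,0,0],"jaw": 1}]'

```text
time_s: 6.22
position: [0.3814, -0.2495, 0.1614]
ee_rot: [1.0, -0.0, 0.0, 0.0]
contact_force: [0.9, -0.7, -0.5]
gripper_width: 0.0873
grip_force: 0.0
```

```bash
cat >> h.py <<'E'
def blue(c,z=.093,box=(330,120,440,240)):
    hsv=cv2.cvtColor(c['frame'],cv2.COLOR_RGB2HSV);m=cv2.inRange(hsv,(100,120,90),(130,255,255));x0,y0,x1,y1=box
    n=np.zeros_like(m);n[y0:y1,x0:x1]=m[y0:y1,x0:x1]
    k=max(cv2.findContours(n,cv2.RETR_EXTERNAL,cv2.CHAIN_APPROX_NONE)[0],key=cv2.contourArea)
    q=np.array([ray(c,*p,z)[:2] for p in cv2.boxPoints(cv2.minAreaRect(k))])
    d=q[1]-q[0] if np.linalg.norm(q[1]-q[0])>np.linalg.norm(q[2]-q[1]) else q[2]-q[1]
    d/=np.linalg.norm(d); d*=np.sign(d[0])
    print('bar',np.round(q.mean(0),4),'yaw',round(np.degrees(np.arctan2(d[1],d[0])),1),'origin',np.round(q.mean(0)-.01*d,4),
      [round(float(np.linalg.norm(q[i+1]-q[i])),4) for i in (0,1)])
    return q.mean(0)-.01*d
E
python3 -c "
from h import *
c=snap('top');o=blue(c)
plan(((*o,.15),15),((*o,.067),15))"
```

```text
bar [ 0.5753 -0.3005] yaw 15.7 origin [ 0.5657 -0.3032] [0.0117, 0.0679]
now [ 0.3837 -0.2511  0.1658] yaw -0.01 F [ 2.2 -1.7  3.5] w 0.0879 t 6.3
[18.19, 5.2, 1.71] [0.005, -0.006, -0.262]
[18.14, 5.17, 10.01] [0.005, -0.006, -0.262]
```

Emit:
arm_command --series '[{"slide": [6,1.8,0],"delta_rot": [0,0,-0.1],"jaw": 1},{"slide": [12,3.5,0],"delta_rot": [0,0,-0.2],"jaw": 1},{"slide": [18.4,5.4,0],"delta_rot": [0,0,-0.267],"jaw": 1},{"slide": [18.4,5.4,0],"delta_rot": [0,0,-0.267],"jaw": 1},{"slide": [18.4,5.4,0],"delta_rot": [0,0,-0.267],"jaw": 1},{"slide": [18.4,5.4,0],"delta_rot": [0,0,-0.267],"jaw": 1}]'

```text
time_s: 7.02
position: [0.5637, -0.3029, 0.1593]
ee_rot: [0.991, 0.133, -0.001, -0.001]
contact_force: [-0.4, 0.2, 0.3]
gripper_width: 0.0881
grip_force: 0.0
```

```bash
python3 -c "
from h import *
o=(.5657,-.3032)
plan(((*o,.15),15.3),((*o,.067),15.3))"
```

```text
now [ 0.5637 -0.3029  0.1593] yaw 15.25 F [-0.4  0.2  0.3] w 0.0881 t 7.0
[0.19, 0.08, 0.93] [-0.001, 0.001, -0.001]
[0.2, 0.09, 9.23] [-0.001, 0.001, -0.001]
```

Emit:
arm_command --series '[{"slide": [0.2,0.1,5],"delta_rot": [0,0,0],"jaw": 1},{"slide": [0.2,0.1,9.2],"delta_rot": [0,0,0],"jaw": 1},{"slide": [0.2,0.1,9.2],"delta_rot": [0,0,0],"jaw": 0},{"slide": [0.2,0.1,9.2],"delta_rot": [0,0,0],"jaw": -1},{"slide": [0.2,0.1,9.2],"delta_rot": [0,0,0],"jaw": -1},{"slide": [0.2,0.1,9.2],"delta_rot": [0,0,0],"jaw": -1},{"slide": [0.2,0.1,9.2],"delta_rot": [0,0,0],"jaw": -1},{"slide": [0.2,0.1,9.2],"delta_rot": [0,0,0],"jaw": -1},{"slide": [0.2,0.1,9.2],"delta_rot": [0,0,0],"jaw": -1},{"slide": [0.2,0.1,9.2],"delta_rot": [0,0,0],"jaw": -1}]' --squeeze 58

```text
time_s: 8.28
position: [0.5674, -0.3038, 0.0675]
ee_rot: [0.991, 0.133, -0.0, -0.0]
contact_force: [-0.0, -0.3, 0.8]
gripper_width: 0.0154
grip_force: 58.0
```

Emit:
arm_command --series '[{"slide": [0,0,0],"delta_rot": [0,0,0],"jaw": -1},{"slide": [0,0,0],"delta_rot": [0,0,0],"jaw": -1},{"slide": [0,0,0],"delta_rot": [0,0,0],"jaw": -1}]'

```text
time_s: 8.65
position: [0.5674, -0.3039, 0.0675]
ee_rot: [0.991, 0.133, -0.0, -0.0]
contact_force: [-0.3, 0.2, 0.7]
gripper_width: 0.0157
grip_force: 58.0
```

```bash
cat >> h.py <<'E'
TC=np.array([.524,.289]);TY=7.3
def tub(x,y,z=None):
    a=np.radians(TY);p=TC+np.array([x*np.cos(a)-y*np.sin(a),x*np.sin(a)+y*np.cos(a)]);return p if z is None else (*p,z)
E
python3 -c "
from h import *
plan(((.566,-.3,.2),15.3),(tub(.044,.043,.2),7.3),(tub(.044,.043,.075),7.3))"
```

```text
now [ 0.5674 -0.3039  0.0675] yaw 15.29 F [-0.3  0.2  0.7] w 0.0157 t 8.7
[-0.03, -0.41, -13.24] [-0.0, 0.0, -0.0]
[16.4, -61.98, -13.24] [-0.0, 0.0, 0.139]
[16.4, -61.98, -0.74] [-0.0, 0.0, 0.139]
```

Emit:
arm_command --series '[{"slide": [0,0,-6],"delta_rot": [0,0,0],"jaw": -1},{"slide": [0,0,-13.2],"delta_rot": [0,0,0],"jaw": -1},{"slide": [1.5,-6,-13.2],"delta_rot": [0,0,0.02],"jaw": -1},{"slide": [3,-12,-13.2],"delta_rot": [0,0,0.04],"jaw": -1},{"slide": [4.5,-18,-13.2],"delta_rot": [0,0,0.06],"jaw": -1},{"slide": [6,-24,-13.2],"delta_rot": [0,0,0.08],"jaw": -1},{"slide": [7.5,-30,-13.2],"delta_rot": [0,0,0.1],"jaw": -1},{"slide": [9.5,-36,-13.2],"delta_rot": [0,0,0.12],"jaw": -1},{"slide": [11,-42,-13.2],"delta_rot": [0,0,0.13],"jaw": -1},{"slide": [12.5,-48,-13.2],"delta_rot": [0,0,0.139],"jaw": -1}]'

```text
time_s: 9.9
position: [0.5613, 0.1941, 0.1996]
ee_rot: [0.998, 0.064, 0.0, 0.0]
contact_force: [1.9, 0.5, -1.3]
gripper_width: 0.0156
grip_force: 58.0
```

Emit:
arm_command --series '[{"slide": [2,-7,0],"delta_rot": [0,0,0],"jaw": -1},{"slide": [3.2,-13.5,0],"delta_rot": [0,0,0],"jaw": -1},{"slide": [3.2,-13.5,0],"delta_rot": [0,0,0],"jaw": -1},{"slide": [3.2,-13.5,0],"delta_rot": [0,0,0],"jaw": -1}]'

```text
time_s: 10.4
position: [0.5756, 0.3304, 0.199]
ee_rot: [0.998, 0.065, -0.0, 0.0]
contact_force: [-0.5, -1.1, -2.3]
gripper_width: 0.0158
grip_force: 58.0
```

```bash
python3 -c "
from h import *
plan((tub(.036,.043,.2),7.3),(tub(.036,.043,.105),7.3),(tub(.036,.043,.073),7.3))
snap('side','s1');c=snap('top','t2')
cv2.imwrite('pics/c4.png',np.hstack([cv2.resize(c['frame'][140:240,130:230,::-1],(400,400)),cv2.resize(cv2.imread('pics/s1.png')[150:310,150:310],(400,400))]))"
```

```text
now [0.5756 0.3304 0.199 ] yaw 7.42 F [-0.5 -1.1 -2.3] w 0.0158 t 10.4
[-2.04, -0.85, -0.1] [0.001, 0.001, 0.002]
[-2.03, -0.86, 9.4] [0.001, 0.001, 0.002]
[-2.03, -0.86, 12.6] [0.001, 0.001, 0.002]
```

View pics/c4.png

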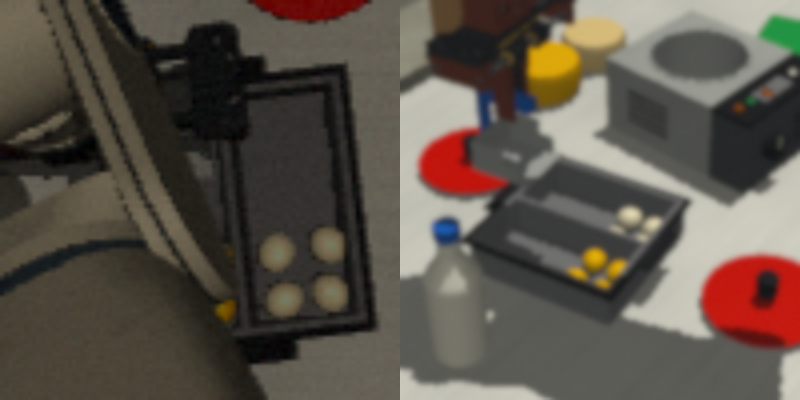

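The side view shows the scoop held level over the far part of the left bay, with all the nuggets undisturbed.

Emit:
arm_command --series '[{"slide": [-2,-0.9,0],"delta_rot": [0,0,0],"jaw": -1},{"slide": [-2,-0.9,5],"delta_rot": [0,0,0],"jaw": -1},{"slide": [-2,-0.9,8],"delta_rot": [0,0,0],"jaw": -1},{"slide": [-2,-0.9,10],"delta_rot": [0,0,0],"jaw": -1},{"slide": [-2,-0.9,10],"delta_rot": [0,0,0],"jaw": -1},{"slide": [-2,-0.9,10],"delta_rot": [0,0,0],"jaw": -1}]'

```text
time_s: 11.25
position: [0.5558, 0.3367, 0.1009]
ee_rot: [0.998, 0.064, 0.001, -0.0]
contact_force: [-0.3, -0.9, -2.0]
gripper_width: 0.0155
grip_force: 58.0
```

```bash
python3 -c "
from h import *
plan((tub(.036,.043,.0725),7.3),(tub(-.046,.043,.0725),7.3))
print(manip.get_state()['torque'])
s=snap('side')
cv2.imwrite('pics/c5.png',cv2.resize(s['frame'][190:290,165:275,::-1],None,fx=6,fy=6,interpolation=cv2.INTER_CUBIC))"
```

```text
now [0.5558 0.3367 0.1009] yaw 7.3 F [-0.3 -0.9 -2. ] w 0.0155 t 11.2
[-0.17, 0.03, 2.84] [-0.001, -0.002, 0.0]
[-8.37, 0.02, 2.83] [-0.001, -0.002, 0.0]
[0.00336533 0.0082315  0.04726144]
```

View pics/c5.png

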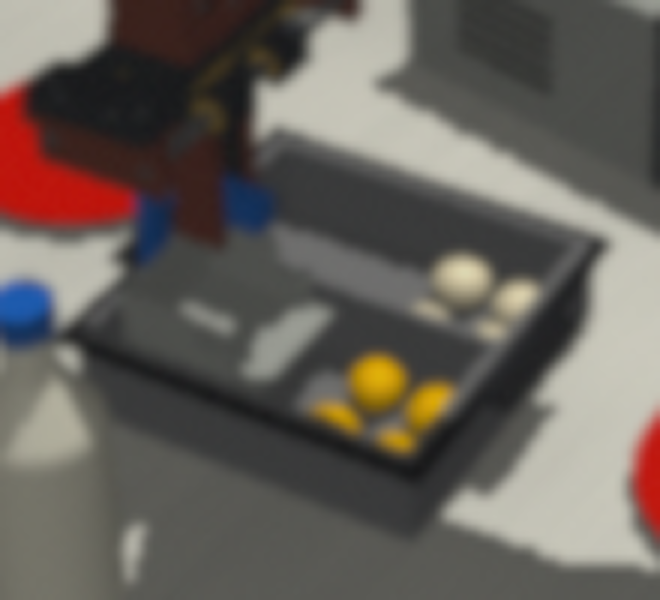

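Emit:
arm_command --series '[{"slide": [-0.2,-0.2,2],"delta_rot": [0,0,0],"jaw": -1},{"slide": [-0.2,-0.2,2.95],"delta_rot": [0,0,0],"jaw": -1},{"slide": [-0.2,-0.2,2.95],"delta_rot": [0,0,0],"jaw": -1},{"slide": [-0.2,-0.2,2.95],"delta_rot": [0,0,0],"jaw": -1}]'

```text
time_s: 11.8
position: [0.5526, 0.3383, 0.0702]
ee_rot: [0.998, 0.064, -0.0, 0.0]
contact_force: [-2.5, -0.0, 5.6]
gripper_width: 0.0156
grip_force: 58.0
```

```bash
python3 -c "
from h import *
plan((tub(-.048,.045,.0712),7.3))"
```

```text
now [0.5526 0.3383 0.0702] yaw 7.33 F [-2.5 -0.   5.6] w 0.0156 t 11.8
[-8.26, 0.02, -0.09] [0.0, 0.0, 0.0]
```

Emit:
arm_command --series '[{"slide": [-0.6,0,-0.05],"delta_rot": [0,0,0],"jaw": -1},{"slide": [-1.3,0,-0.05],"delta_rot": [0,0,0],"jaw": -1},{"slide": [-2,0,-0.05],"delta_rot": [0,0,0],"jaw": -1},{"slide": [-2.8,0,-0.05],"delta_rot": [0,0,0],"jaw": -1},{"slide": [-3.6,0,-0.05],"delta_rot": [0,0,0],"jaw": -1},{"slide": [-4.4,0,-0.05],"delta_rot": [0,0,0],"jaw": -1},{"slide": [-5.2,0,-0.05],"delta_rot": [0,0,0],"jaw": -1},{"slide": [-6,0,-0.05],"delta_rot": [0,0,0],"jaw": -1},{"slide": [-6.7,0,-0.05],"delta_rot": [0,0,0],"jaw": -1},{"slide": [-7.3,0,-0.05],"delta_rot": [0,0,0],"jaw": -1}]'

```text
time_s: 13.05
position: [0.48, 0.3288, 0.0707]
ee_rot: [0.998, 0.064, 0.0, -0.0]
contact_force: [0.6, -0.8, -2.6]
gripper_width: 0.0155
grip_force: 58.0
```

```bash
python3 -c "
from h import *
plan((tub(-.048,.045,.0712),7.3))
s=snap('side')
cv2.imwrite('pics/c6.png',cv2.resize(s['frame'][190:290,165:275,::-1],None,fx=5,fy=5,interpolation=cv2.INTER_CUBIC))"
```

```text
now [0.48   0.3288 0.0707] yaw 7.32 F [ 0.6 -0.8 -2.6] w 0.0155 t 13.1
[-0.94, 0.01, -0.05] [-0.0, -0.0, 0.0]
```

View pics/c6.png

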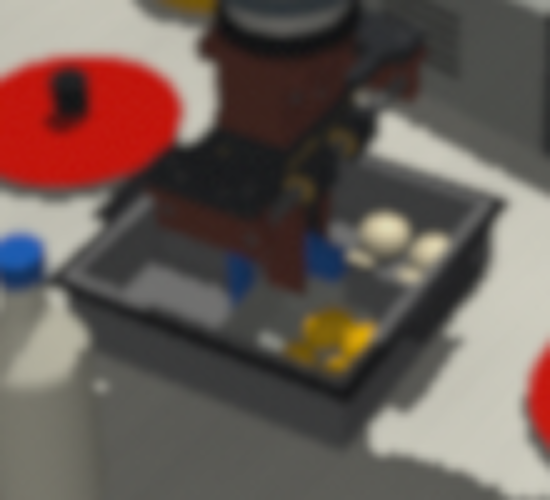

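Three or four yellow nuggets are on the pan by the near wall (around px (330,335) in the crop). Next I'll finish the push and tilt the lip up.

Emit:
arm_command --series '[{"slide": [-0.4,0,0],"delta_rot": [0,0,0],"jaw": -1},{"slide": [-0.8,0,0],"delta_rot": [0,0,0],"jaw": -1},{"slide": [-1.1,0,0],"delta_rot": [0,0,0],"jaw": -1},{"slide": [-1.1,0,0],"delta_rot": [0,0,0],"jaw": -1}]'

```text
time_s: 13.6
position: [0.4701, 0.3277, 0.0709]
ee_rot: [0.998, 0.064, 0.001, -0.0]
contact_force: [2.0, -0.2, -2.9]
gripper_width: 0.0154
grip_force: 58.0
```

```bash
cat >> h.py <<'E'
OFF=np.array([.002,0,.0645]) # TCP in scoop frame
def srot(y,pitch): return Rn.from_euler('z',y,degrees=True)*Rn.from_euler('y',-pitch,degrees=True)
def sc(pt,loc,y,pitch):
    """TCP waypoint putting scoop-frame point loc at world pt"""
    return (np.array(pt)+srot(y,pitch).apply(OFF-np.array(loc)),y,pitch)
E
python3 -c "
from h import *
s=manip.get_state();Q=Rn.from_quat(s['ee_rot']);
o=s['position']-srot(7.3,0).apply(OFF);pv=o+srot(7.3,0).apply([.046,0,0]);L=[.046,0,0]
print(o-np.array([*tub(-.05,.045),.006]))
pv[2]=.007
plan(*[sc(pv+[0,0,h],L,7.3,-t) for t,h in ((7,.001),(14,.003),(20,.006),(25,.05),(25,.15))])"
```

```text
[-0.00053197  0.00013021  0.00039539]
now [0.4701 0.3277 0.0709] yaw 7.33 F [ 2.  -0.2 -2.9] w 0.0154 t 13.6
[0.82, 0.0, -0.65] [-0.0, -0.124, 0.001]
[1.69, 0.0, -1.23] [-0.0, -0.246, 0.001]
[2.47, 0.0, -1.77] [-0.0, -0.351, 0.001]
[3.15, -0.0, -6.31] [-0.0, -0.438, 0.001]
[3.16, -0.01, -16.31] [-0.0, -0.438, 0.001]
```

Emit:
arm_command --series '[{"slide": [0.4,0,-0.4],"delta_rot": [0,-0.06,0],"jaw": -1},{"slide": [0.8,0,-0.7],"delta_rot": [0,-0.124,0],"jaw": -1},{"slide": [1.3,0,-1.0],"delta_rot": [0,-0.185,0],"jaw": -1},{"slide": [1.7,0,-1.3],"delta_rot": [0,-0.246,0],"jaw": -1},{"slide": [2.1,0,-1.6],"delta_rot": [0,-0.3,0],"jaw": -1},{"slide": [2.5,0,-1.9],"delta_rot": [0,-0.35,0],"jaw": -1},{"slide": [2.9,0,-3],"delta_rot": [0,-0.4,0],"jaw": -1},{"slide": [3.1,0,-6],"delta_rot": [0,-0.438,0],"jaw": -1},{"slide": [3.1,0,-10],"delta_rot": [0,-0.438,0],"jaw": -1},{"slide": [3.1,0,-15],"delta_rot": [0,-0.438,0],"jaw": -1}]'

```text
time_s: 14.85
position: [0.4996, 0.3309, 0.2206]
ee_rot: [0.974, 0.062, -0.218, 0.014]
contact_force: [0.8, 0.0, -2.5]
gripper_width: 0.0158
grip_force: 58.0
```

```bash
python3 -c "
from h import *
plan()
s=snap('side');f=s['frame'][:,:,::-1]
cv2.imwrite('pics/c7.png',cv2.resize(f[130:300,165:275],None,fx=4,fy=3.5,interpolation=cv2.INTER_CUBIC))"
```

```text
now [0.4996 0.3309 0.2206] yaw 7.28 F [ 0.8  0.  -2.5] w 0.0158 t 14.8
```

View pics/c7.png

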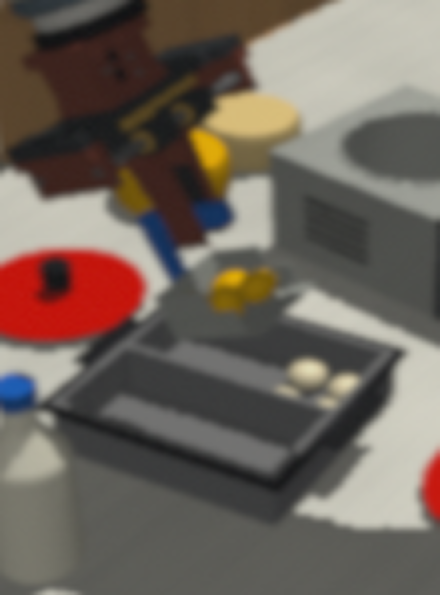

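The left bay is empty and the yellow nuggets are in the tilted scoop. Next I'll carry them to the well.

```bash
cat >> h.py <<'E'
LIP=[-.036,0,0]
def dump(z0=None):
    w=(.581,-.016)
    return [sc((*w,z),LIP,0,t) for t,z in ((-25,.185),(0,.135),(30,.127),(55,.122),(72,.122))]
E
python3 -c "
from h import *
plan(*dump())"
```

```text
now [0.5023 0.3326 0.2282] yaw 7.4 F [1.7 1.2 2.7] w 0.0156 t 14.9
[8.6, 36.36, -4.0] [0.051, -0.004, 0.117]
[7.63, 36.07, -0.48] [0.025, 0.431, 0.126]
[4.17, 35.59, 0.86] [-0.009, 0.954, 0.132]
[1.8, 35.19, 3.24] [-0.039, 1.39, 0.133]
[0.63, 34.96, 5.11] [-0.061, 1.686, 0.131]
```

Emit:
arm_command --series '[{"slide": [1,3,-2],"delta_rot": [0,0,0],"jaw": -1},{"slide": [2,8,-4],"delta_rot": [0.01,0,0.02],"jaw": -1},{"slide": [3.5,13,-4],"delta_rot": [0.02,0,0.04],"jaw": -1},{"slide": [5,18.5,-4],"delta_rot": [0.03,0,0.07],"jaw": -1},{"slide": [6,24,-4],"delta_rot": [0.04,0,0.09],"jaw": -1},{"slide": [7.5,29.5,-4],"delta_rot": [0.05,0,0.117],"jaw": -1},{"slide": [8.5,34,-4],"delta_rot": [0.05,0,0.117],"jaw": -1},{"slide": [8.8,36.3,-4],"delta_rot": [0.05,0,0.117],"jaw": -1},{"slide": [8.8,36.3,-4],"delta_rot": [0.05,0,0.117],"jaw": -1},{"slide": [8.8,36.3,-4],"delta_rot": [0.05,0,0.117],"jaw": -1}]'

```text
time_s: 16.15
position: [0.642, -0.0148, 0.2196]
ee_rot: [0.976, 0.0, -0.217, 0.002]
contact_force: [0.4, 0.9, -2.7]
gripper_width: 0.0157
grip_force: 58.0
```

```bash
python3 -c "
from h import *
plan(*dump())"
```

```text
now [ 0.642  -0.0148  0.2196] yaw 0.0 F [ 0.4  0.9 -2.7] w 0.0157 t 16.1
[-0.27, 0.12, -0.73] [0.004, 0.002, 0.0]
[-1.23, 0.11, 2.8] [0.004, 0.438, 0.001]
[-4.72, 0.1, 4.17] [0.004, 0.962, 0.002]
[-7.09, 0.09, 6.58] [0.003, 1.398, 0.003]
[-8.26, 0.09, 8.45] [0.003, 1.695, 0.003]
```

Emit:
arm_command --series '[{"slide": [-0.4,0.1,0.9],"delta_rot": [0,0.146,0],"jaw": -1},{"slide": [-0.8,0.1,1.9],"delta_rot": [0,0.29,0],"jaw": -1},{"slide": [-1.2,0.1,2.8],"delta_rot": [0,0.438,0],"jaw": -1},{"slide": [-2.4,0.1,3.2],"delta_rot": [0,0.61,0],"jaw": -1},{"slide": [-3.6,0.1,3.7],"delta_rot": [0,0.79,0],"jaw": -1},{"slide": [-4.7,0.1,4.2],"delta_rot": [0,0.96,0],"jaw": -1},{"slide": [-5.5,0.1,5],"delta_rot": [0,1.11,0],"jaw": -1},{"slide": [-6.3,0.1,5.8],"delta_rot": [0,1.25,0],"jaw": -1},{"slide": [-7.1,0.1,6.6],"delta_rot": [0,1.4,0],"jaw": -1},{"slide": [-7.1,0.1,6.6],"delta_rot": [0,1.4,0],"jaw": -1}]'

```text
time_s: 17.4
position: [0.5628, 0.0224, 0.1944]
ee_rot: [0.947, 0.028, 0.311, -0.069]
contact_force: [-0.8, -0.6, -2.2]
gripper_width: 0.0156
grip_force: 58.0
```

```bash
python3 -c "
from h import *
plan(*dump()[3:]);print(np.round(manip.get_state()['joint_positions'],2))
s=snap('side');f=s['frame'][:,:,::-1]
cv2.imwrite('pics/c8.png',cv2.resize(f[110:240,210:340],None,fx=4.5,fy=4.5,interpolation=cv2.INTER_CUBIC))"
```

```text
now [0.5628 0.0224 0.1944] yaw 0.76 F [-0.8 -0.6 -2.2] w 0.0156 t 17.4
[-1.33, 3.72, -0.98] [-0.149, 0.324, -0.014]
[-3.54, 3.68, -1.11] [-0.148, 0.62, -0.036]
[-0.09  0.23  2.21  1.19  0.22  0.3 ]
```

View pics/c8.png

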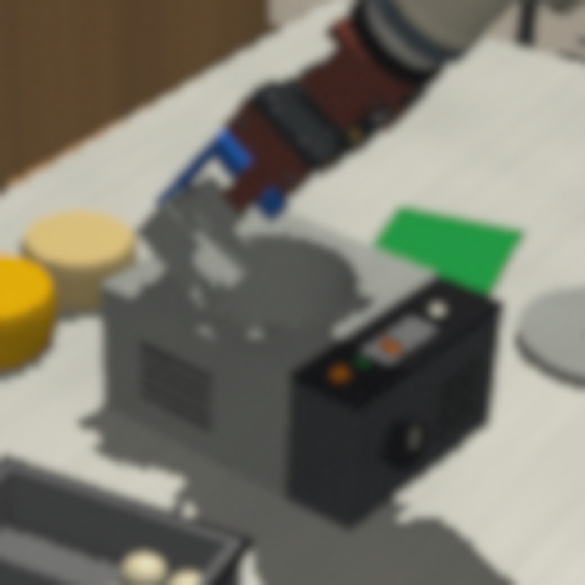

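The wrist came near a singularity (j5 = 0.22), so the tilt stopped at about 37°. The pan already looks empty, and I'll verify that by colour.

```bash
cat >> h.py <<'E'
def cols():
    for n in ('top','side'):
        c=snap(n);hsv=cv2.cvtColor(c['frame'],cv2.COLOR_RGB2HSV)
        for nm,lo,hi in (('yel',(10,150,60),(30,255,255)),('pale',(10,40,90),(35,130,255))):
            m=cv2.inRange(hsv,lo,hi);N,l,st,ce=cv2.connectedComponentsWithStats(m)
            print(n,nm,[(round(float(ce[i][0])),round(float(ce[i][1])),int(st[i][4])) for i in range(1,N) if st[i][4]>5 and (ce[i][1]<250 and ce[i][1]>90 and 100<ce[i][0]<440)])
E
python3 -c "
from h import *
cols();snap('top','t8')"
```

```text
top yel [(272, 104, 957), (306, 181, 16), (264, 219, 11)]
top pale [(315, 107, 450), (191, 92, 98), (368, 111, 466), (206, 91, 25), (169, 103, 295), (348, 94, 43), (378, 93, 47), (178, 92, 9), (406, 94, 35), (414, 91, 6), (125, 95, 14), (139, 98, 51), (358, 95, 6), (368, 94, 6), (148, 95, 13), (206, 97, 11), (290, 98, 11), (332, 97, 13), (355, 100, 11), (370, 101, 39), (386, 98, 20), (419, 104, 50), (425, 102, 11), (331, 102, 10), (402, 102, 10), (406, 107, 34), (124, 106, 14), (146, 106, 33), (226, 104, 13), (411, 106, 14), (121, 114, 183), (150, 121, 170), (248, 106, 7), (333, 109, 14), (110, 108, 8), (153, 109, 28), (231, 109, 10), (339, 107, 11), (385, 111, 10), (395, 115, 51), (414, 110, 7), (233, 115, 13), (424, 111, 9), (165, 118, 26), (339, 113, 13), (357, 114, 12), (372, 115, 9), (412, 114, 6), (420, 117, 34), (156, 115, 7), (173, 117, 7), (242, 116, 7), (288, 118, 20), (382, 117, 6), (388, 120, 33), (436, 124, 159), (238, 133, 187), (333, 118, 8), (364, 117, 10), (414, 117, 6), (320, 120, 10), (102, 131, 171), (120, 123, 19), (130, 124, 19), (175, 122, 6), (259, 129, 100), 
[... 3349 characters left out ...]
 6), (430, 238, 31), (439, 234, 6), (130, 237, 8), (395, 240, 37), (437, 238, 13), (162, 238, 9), (275, 240, 15), (281, 238, 15), (337, 238, 7), (341, 237, 7), (407, 240, 35), (415, 238, 7), (119, 240, 11), (125, 241, 12), (152, 240, 9), (183, 241, 17), (131, 243, 9), (142, 244, 49), (165, 246, 30), (438, 242, 10), (115, 244, 6), (124, 246, 17), (175, 245, 16), (314, 246, 16), (340, 245, 6), (416, 245, 14), (434, 246, 6), (116, 250, 32), (151, 249, 9), (184, 249, 14), (188, 248, 7), (402, 247, 6), (340, 250, 8)]
side yel [(208, 179, 613), (285, 192, 16)]
side pale [(203, 97, 4923), (206, 99, 44), (167, 104, 6), (390, 124, 827), (169, 120, 7), (222, 169, 528), (296, 186, 14), (244, 238, 141)]
```

```bash
python3 -c "
from h import *
plan(((.59,.02,.25),7.3,15),((.59,.08,.25),7.3,0),(tub(.036,-.043,.2),7.3))"
```

```text
now [0.5632 0.0211 0.1941] yaw 0.69 F [ 0.8  0.3 -2.1] w 0.0154 t 17.6
[5.47, -0.27, -2.91] [-0.087, -0.378, -0.079]
[5.53, -6.2, -2.03] [-0.098, -0.639, -0.067]
[0.73, -22.79, 3.0] [-0.098, -0.639, -0.067]
```

Emit:
arm_command --series '[{"slide": [2,0,-2],"delta_rot": [-0.03,-0.1,-0.02],"jaw": -1},{"slide": [4,0,-3],"delta_rot": [-0.06,-0.25,-0.05],"jaw": -1},{"slide": [5.5,-0.3,-2.9],"delta_rot": [-0.087,-0.378,-0.079],"jaw": -1},{"slide": [5.5,-3,-2.5],"delta_rot": [-0.09,-0.5,-0.07],"jaw": -1},{"slide": [5.5,-6.2,-2],"delta_rot": [-0.098,-0.639,-0.067],"jaw": -1},{"slide": [4.5,-11,-1],"delta_rot": [-0.098,-0.639,-0.067],"jaw": -1},{"slide": [3,-16,1],"delta_rot": [-0.098,-0.639,-0.067],"jaw": -1},{"slide": [1,-22,3],"delta_rot": [-0.098,-0.639,-0.067],"jaw": -1},{"slide": [0.7,-22.8,3],"delta_rot": [-0.098,-0.639,-0.067],"jaw": -1},{"slide": [0.7,-22.8,3],"delta_rot": [-0.098,-0.639,-0.067],"jaw": -1}]'

```text
time_s: 18.85
position: [0.5655, 0.2503, 0.1997]
ee_rot: [0.998, 0.063, 0.001, 0.002]
contact_force: [0.4, 0.3, -1.9]
gripper_width: 0.0159
grip_force: 58.0
```

```bash
python3 -c "
from h import *
plan((tub(.036,-.043,.2),7.3),(tub(.036,-.043,.1),7.3),(tub(.036,-.043,.0712),7.3))
print(np.round(manip.get_state()['joint_positions'],2),manip.get_state()['ee_rot'])
c=snap('top');s=snap('side')
cv2.imwrite('pics/c9.png',np.hstack([cv2.resize(c['frame'][140:240,160:340,::-1],(540,300)),cv2.resize(s['frame'][140:280,180:300,::-1],(257,300))]))"
```

```text
now [0.5655 0.2503 0.1997] yaw 7.26 F [ 0.4  0.3 -1.9] w 0.0159 t 18.9
[-0.03, -0.07, -0.03] [0.003, -0.002, -0.001]
[-0.05, -0.1, 9.97] [0.003, -0.002, -0.001]
[-0.05, -0.11, 12.85] [0.003, -0.002, -0.001]
[ 0.4   0.44  1.66 -0.    1.04  1.85] [0.99798939 0.06335357 0.00107927 0.00152725]
```

View pics/c9.png

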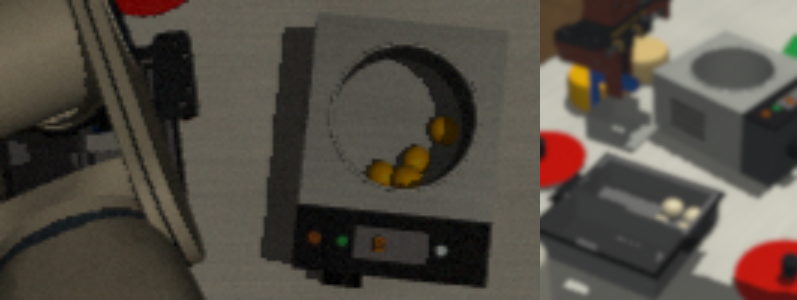

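All four yellow nuggets are in the well (crop px (380–445,130–175)) and the pale ones are still in the right bay. Next is the second scoop.

Emit:
arm_command --series '[{"slide": [-0.1,-0.1,5],"delta_rot": [0,0,0],"jaw": -1},{"slide": [-0.1,-0.1,8.5],"delta_rot": [0,0,0],"jaw": -1},{"slide": [-0.1,-0.1,10],"delta_rot": [0,0,0],"jaw": -1},{"slide": [-0.1,-0.1,11],"delta_rot": [0,0,0],"jaw": -1},{"slide": [-0.1,-0.1,12],"delta_rot": [0,0,0],"jaw": -1},{"slide": [-0.1,-0.1,12.8],"delta_rot": [0,0,0],"jaw": -1},{"slide": [-0.1,-0.1,12.8],"delta_rot": [0,0,0],"jaw": -1}]'

```text
time_s: 19.82
position: [0.5642, 0.2509, 0.0712]
ee_rot: [0.998, 0.063, 0.0, 0.0]
contact_force: [0.0, 0.4, -2.5]
gripper_width: 0.0158
grip_force: 58.0
```

```bash
python3 -c "
from h import *
plan((tub(-.048,-.0425,.0709),7.3))"
```

```text
now [0.5642 0.2509 0.0712] yaw 7.22 F [ 0.   0.4 -2.5] w 0.0158 t 19.8
[-8.3, -0.03, 0.03] [0.001, -0.0, -0.001]
```

Emit:
arm_command --series '[{"slide": [-0.9,0,0.03],"delta_rot": [0,0,0],"jaw": -1},{"slide": [-1.8,0,0.03],"delta_rot": [0,0,0],"jaw": -1},{"slide": [-2.7,0,0.03],"delta_rot": [0,0,0],"jaw": -1},{"slide": [-3.6,0,0.03],"delta_rot": [0,0,0],"jaw": -1},{"slide": [-4.5,0,0.03],"delta_rot": [0,0,0],"jaw": -1},{"slide": [-5.4,0,0.03],"delta_rot": [0,0,0],"jaw": -1},{"slide": [-6.3,0,0.03],"delta_rot": [0,0,0],"jaw": -1},{"slide": [-7.2,0,0.03],"delta_rot": [0,0,0],"jaw": -1},{"slide": [-7.9,0,0.03],"delta_rot": [0,0,0],"jaw": -1},{"slide": [-8.4,0,0.03],"delta_rot": [0,0,0],"jaw": -1}]'

```text
time_s: 21.08
position: [0.4808, 0.2404, 0.0712]
ee_rot: [0.998, 0.063, 0.001, 0.0]
contact_force: [4.7, 0.1, -1.4]
gripper_width: 0.0156
grip_force: 58.0
```

```bash
python3 -c "
from h import *
s=manip.get_state();print(s['torque'])
o=s['position']-srot(7.3,0).apply(OFF);pv=o+srot(7.3,0).apply([.046,0,0]);L=[.046,0,0]
print(o-np.array([*tub(-.05,-.0425),.006]))
pv[2]=.007
plan(*[sc(pv+[0,0,h],L,7.3,-t) for t,h in ((7,.001),(14,.003),(20,.006),(25,.05),(25,.15))])"
```

```text
[-0.03359071 -1.15662617  0.05191369]
[-0.00094073 -0.00034025  0.00065496]
now [0.4808 0.2404 0.0712] yaw 7.22 F [ 4.7  0.1 -1.4] w 0.0156 t 21.1
[0.82, -0.0, -0.62] [0.0, -0.124, -0.001]
[1.69, -0.0, -1.2] [0.0, -0.246, -0.001]
[2.47, -0.0, -1.75] [-0.0, -0.351, -0.001]
[3.15, -0.0, -6.29] [-0.0, -0.438, -0.001]
[3.16, -0.0, -16.29] [-0.0, -0.438, -0.001]
```

Emit:
arm_command --series '[{"slide": [0.4,0,-0.4],"delta_rot": [0,-0.06,0],"jaw": -1},{"slide": [0.8,0,-0.7],"delta_rot": [0,-0.124,0],"jaw": -1},{"slide": [1.3,0,-1.0],"delta_rot": [0,-0.185,0],"jaw": -1},{"slide": [1.7,0,-1.3],"delta_rot": [0,-0.246,0],"jaw": -1},{"slide": [2.1,0,-1.6],"delta_rot": [0,-0.3,0],"jaw": -1},{"slide": [2.5,0,-1.9],"delta_rot": [0,-0.35,0],"jaw": -1},{"slide": [2.9,0,-3],"delta_rot": [0,-0.4,0],"jaw": -1},{"slide": [3.1,0,-6],"delta_rot": [0,-0.438,0],"jaw": -1},{"slide": [3.1,0,-10],"delta_rot": [0,-0.438,0],"jaw": -1},{"slide": [3.1,0,-15],"delta_rot": [0,-0.438,0],"jaw": -1}]'

```text
time_s: 22.32
position: [0.5112, 0.244, 0.2212]
ee_rot: [0.974, 0.061, -0.217, 0.014]
contact_force: [0.8, 0.1, -2.4]
gripper_width: 0.0155
grip_force: 58.0
```

```bash
python3 -c "
from h import *
s=snap('side','s9');c=snap('top','t9')
hsv=cv2.cvtColor(s['frame'],cv2.COLOR_RGB2HSV);m=cv2.inRange(hsv,(12,45,110),(35,130,255));m[:120]=0;m[300:]=0;m[:,:170]=0;m[:,300:]=0
N,l,st,ce=cv2.connectedComponentsWithStats(m);print([(np.round(ce[i]).tolist(),int(st[i][4])) for i in range(1,N) if st[i][4]>5])
def D(y): return [sc((*w,z),LIP,y,t) for w in [(.561+.02*np.cos(np.radians(y)),-.016+.02*np.sin(np.radians(y)))] for t,z in ((-25,.185),(0,.135),(30,.127),(50,.122))]
plan(*D(0)[:1]);plan(*D(40)[:1]);plan(*D(-40)[:1])"
```

```text
[([249.0, 129.0], 15), ([236.0, 163.0], 78), ([193.0, 176.0], 26), ([242.0, 194.0], 135)]
now [0.5144 0.2454 0.226 ] yaw 7.26 F [ 0.3  1.1 -2. ] w 0.0157 t 22.4
[8.52, 27.54, -4.1] [0.051, -0.008, 0.115]
now [0.5144 0.2454 0.226 ] yaw 7.26 F [ 0.3  1.1 -2. ] w 0.0157 t 22.4
[7.4, 22.09, -3.57] [-0.241, -0.009, -0.519]
now [0.5144 0.2454 0.226 ] yaw 7.26 F [ 0.3  1.1 -2. ] w 0.0157 t 22.4
[6.19, 32.51, -3.04] [0.343, -0.007, 0.749]
```

The tub is empty: the only pale blob is at (242,194), inside the scoop. I'll dump with the scoop yawed 35° to keep away from the wrist singularity.

```bash
cat >> h.py <<'E'
def D(y): return [sc((*w,z),LIP,y,t) for w in [(.561+.02*np.cos(np.radians(y)),-.016+.02*np.sin(np.radians(y)))] for t,z in ((-25,.185),(0,.135),(30,.127),(50,.122))]
E
python3 -c "
from h import *
plan(*D(35))"
```

```text
now [0.5144 0.2454 0.226 ] yaw 7.26 F [ 0.3  1.1 -2. ] w 0.0157 t 22.4
[7.72, 22.71, -3.72] [-0.205, -0.009, -0.44]
[6.97, 23.82, -0.32] [-0.106, 0.419, -0.477]
[3.87, 25.56, 0.84] [0.022, 0.932, -0.503]
[2.19, 26.76, 2.62] [0.113, 1.273, -0.508]
```

Emit:
arm_command --series '[{"slide": [1,3,-3],"delta_rot": [-0.02,0,-0.04],"jaw": -1},{"slide": [3,8,-4],"delta_rot": [-0.07,0,-0.14],"jaw": -1},{"slide": [4.5,13,-4],"delta_rot": [-0.11,0,-0.24],"jaw": -1},{"slide": [6,17,-4],"delta_rot": [-0.16,0,-0.34],"jaw": -1},{"slide": [7.2,20,-4],"delta_rot": [-0.205,-0.01,-0.44],"jaw": -1},{"slide": [7.8,22.4,-4],"delta_rot": [-0.205,-0.01,-0.44],"jaw": -1},{"slide": [7.8,22.7,-4],"delta_rot": [-0.205,-0.01,-0.44],"jaw": -1},{"slide": [7.8,22.7,-4],"delta_rot": [-0.205,-0.01,-0.44],"jaw": -1},{"slide": [7.8,22.7,-4],"delta_rot": [-0.205,-0.01,-0.44],"jaw": -1}]'

```text
time_s: 23.55
position: [0.6269, 0.0309, 0.2246]
ee_rot: [0.93, 0.294, -0.211, 0.065]
contact_force: [-0.0, -0.6, -2.1]
gripper_width: 0.0157
grip_force: 58.0
```

```bash
python3 -c "
from h import *
plan(*D(35));print(np.round(manip.get_state()['joint_positions'],2))"
```

```text
now [0.6269 0.0309 0.2246] yaw 35.11 F [-0.  -0.6 -2.1] w 0.0157 t 23.6
[-0.05, 0.06, -0.29] [-0.002, 0.01, 0.002]
[-0.98, 0.07, 3.25] [-0.003, 0.446, 0.001]
[-4.45, 0.07, 4.65] [-0.003, 0.97, 0.001]
[-6.36, 0.07, 6.59] [-0.003, 1.319, -0.0]
[ 0.13  0.63  1.35 -0.2   1.56  1.13]
```

Emit:
arm_command --series '[{"slide": [-0.3,0.1,1.1],"delta_rot": [0,0.15,0],"jaw": -1},{"slide": [-0.6,0.1,2.2],"delta_rot": [0,0.3,0],"jaw": -1},{"slide": [-1,0.1,3.2],"delta_rot": [0,0.446,0],"jaw": -1},{"slide": [-2.1,0.1,3.7],"delta_rot": [0,0.62,0],"jaw": -1},{"slide": [-3.3,0.1,4.2],"delta_rot": [0,0.8,0],"jaw": -1},{"slide": [-4.4,0.1,4.6],"delta_rot": [0,0.97,0],"jaw": -1},{"slide": [-5.4,0.1,5.6],"delta_rot": [0,1.15,0],"jaw": -1},{"slide": [-6.3,0.1,6.6],"delta_rot": [0,1.32,0],"jaw": -1},{"slide": [-6.3,0.1,6.6],"delta_rot": [0,1.32,0],"jaw": -1},{"slide": [-6.3,0.1,6.6],"delta_rot": [0,1.32,0],"jaw": -1}]'

```text
time_s: 24.8
position: [0.5575, -0.0196, 0.1926]
ee_rot: [0.864, 0.272, 0.405, -0.128]
contact_force: [-0.5, -0.2, -1.2]
gripper_width: 0.0154
grip_force: 58.0
```

```bash
python3 -c "
from h import *
plan(((.56,.0,.26),25,20),((.56,-.1,.26),15.3,0),((.566,-.303,.2),15.3,0));print(np.round(manip.get_state()['joint_positions'],2))
s=snap('side');hsv=cv2.cvtColor(s['frame'],cv2.COLOR_RGB2HSV);m=cv2.inRange(hsv,(12,45,110),(35,130,255));m[:120]=0;m[300:]=0;m[:,:170]=0;m[:,340:]=0
N,l,st,ce=cv2.connectedComponentsWithStats(m);print([(np.round(ce[i]).tolist(),int(st[i][4])) for i in range(1,N) if st[i][4]>5])"
```

```text
now [ 0.5575 -0.0196  0.1926] yaw 34.94 F [-0.5 -0.2 -1.2] w 0.0154 t 24.8
[6.03, -1.47, -3.3] [-0.102, -0.526, 0.144]
[2.36, 6.72, -7.71] [-0.151, -0.867, 0.321]
[-9.37, 23.7, -12.45] [-0.151, -0.867, 0.321]
[-0.44  0.36  2.21  1.53  0.73 -0.79]
[([229.0, 140.0], 108), ([188.0, 165.0], 33), ([224.0, 166.0], 430), ([219.0, 186.0], 20)]
```

Emit:
arm_command --series '[{"slide": [3,-0.7,-2],"delta_rot": [-0.03,-0.16,0.04],"jaw": -1},{"slide": [6,-1.5,-3.3],"delta_rot": [-0.07,-0.33,0.09],"jaw": -1},{"slide": [6,-1,-5],"delta_rot": [-0.1,-0.52,0.144],"jaw": -1},{"slide": [4,3,-6.5],"delta_rot": [-0.13,-0.68,0.23],"jaw": -1},{"slide": [2.4,6.7,-7.7],"delta_rot": [-0.151,-0.867,0.321],"jaw": -1},{"slide": [-1,12,-9.2],"delta_rot": [-0.151,-0.867,0.321],"jaw": -1},{"slide": [-5,17.5,-10.8],"delta_rot": [-0.151,-0.867,0.321],"jaw": -1},{"slide": [-8.4,22.5,-12],"delta_rot": [-0.151,-0.867,0.321],"jaw": -1},{"slide": [-9.4,23.7,-12.5],"delta_rot": [-0.151,-0.867,0.321],"jaw": -1},{"slide": [-9.4,23.7,-12.5],"delta_rot": [-0.151,-0.867,0.321],"jaw": -1}]'

```text
time_s: 26.1
position: [0.5655, -0.3042, 0.1995]
ee_rot: [0.991, 0.132, -0.002, 0.0]
contact_force: [-0.1, -0.0, -2.1]
gripper_width: 0.0158
grip_force: 58.0
```

```bash
python3 -c "
from h import *
plan(((.566,-.303,.2),15.3,0),((.566,-.303,.0675),15.3,0),((.566,-.303,.2),15.3,0));print(np.round(manip.get_state()['joint_positions'],2),manip.get_state()['ee_rot'])
c=snap('top','t10');s=snap('side')
cv2.imwrite('pics/c10.png',np.hstack([cv2.resize(c['frame'][140:280,150:420,::-1],(580,300),interpolation=cv2.INTER_CUBIC),cv2.resize(s['frame'][130:280,190:330,::-1],(215,300))]))"
```

```text
now [ 0.5655 -0.3042  0.1995] yaw 15.19 F [-0.1 -0.  -2.1] w 0.0158 t 26.1
[0.08, -0.1, -0.05] [-0.001, 0.004, -0.002]
[0.14, -0.09, 13.2] [-0.001, 0.004, -0.002]
[0.08, -0.1, -0.05] [-0.001, 0.004, -0.002]
[-0.51  0.47  1.61 -0.    1.07  0.8 ] [ 9.91226360e-01  1.32156900e-01 -2.20391249e-03  1.88971161e-05]
```

View pics/c10.png

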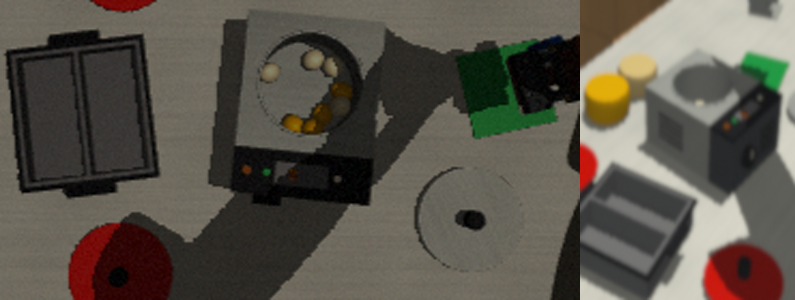

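All eight nuggets are in the well, the tub is empty, and the lid lies flat at crop (469,218). Next I'll set the scoop on its mat.

Emit:
arm_command --series '[{"slide": [0,-0.1,6],"delta_rot": [0,0.004,0],"jaw": -1},{"slide": [0,-0.1,10],"delta_rot": [0,0.004,0],"jaw": -1},{"slide": [0,-0.1,12.5],"delta_rot": [0,0.004,0],"jaw": -1},{"slide": [0,-0.1,13.2],"delta_rot": [0,0.004,0],"jaw": -1},{"slide": [0,-0.1,13.2],"delta_rot": [0,0.004,0],"jaw": -1},{"slide": [0,-0.1,13.2],"delta_rot": [0,0.004,0],"jaw": -0.4},{"slide": [0,-0.1,13.2],"delta_rot": [0,0.004,0],"jaw": 0},{"slide": [0,-0.1,13.2],"delta_rot": [0,0.004,0],"jaw": 1},{"slide": [0,-0.1,13.2],"delta_rot": [0,0.004,0],"jaw": 1},{"slide": [0,-0.1,13.2],"delta_rot": [0,0.004,0],"jaw": 1}]'

```text
time_s: 27.45
position: [0.5651, -0.3025, 0.0678]
ee_rot: [0.991, 0.133, 0.0, -0.001]
contact_force: [0.1, 0.4, 0.2]
gripper_width: 0.0626
grip_force: 0.0
```

Emit:
arm_command --series '[{"slide": [0,0,0],"delta_rot": [0,0,0],"jaw": 1},{"slide": [0,0,0],"delta_rot": [0,0,0],"jaw": 1},{"slide": [0,0,-5],"delta_rot": [0,0,0],"jaw": 1},{"slide": [0,0,-10],"delta_rot": [0,0,0],"jaw": 1},{"slide": [-6,0,-13],"delta_rot": [0,0,0.1],"jaw": 1},{"slide": [-12,0,-13],"delta_rot": [0,0,0.2],"jaw": 1},{"slide": [-17,0,-13],"delta_rot": [0,0,0.267],"jaw": 1},{"slide": [-22,10,-13],"delta_rot": [0,0,0.267],"jaw": 1},{"slide": [-22,10,-13],"delta_rot": [0,0,0.267],"jaw": 1},{"slide": [-22,10,-13],"delta_rot": [0,0,0.267],"jaw": 1}]'

```text
time_s: 28.7
position: [0.3785, -0.4602, 0.1976]
ee_rot: [1.0, -0.001, 0.001, 0.0]
contact_force: [-0.8, -0.6, 0.7]
gripper_width: 0.088
grip_force: 0.0
```

```bash
cat >> h.py <<'E'
def knob(c,box=(330,215,415,275),z=.044):
    x0,y0,x1,y1=box;g=cv2.cvtColor(c['frame'],cv2.COLOR_RGB2GRAY)[y0:y1,x0:x1]
    k=[k for k in cv2.findContours(cv2.inRange(g,0,32),cv2.RETR_EXTERNAL,cv2.CHAIN_APPROX_NONE)[0] if 20<cv2.contourArea(k)]
    for q in k:
        (u,v),r=cv2.minEnclosingCircle(q);print('dark',round(u+x0,1),round(v+y0,1),round(r,1),cv2.contourArea(q),np.round(ray(c,u+x0,v+y0,z),4))
E
python3 -c "
from h import *
plan();c=snap('top','t11');blue(c);knob(c)"
```

```text
now [ 0.3785 -0.4602  0.1976] yaw -0.16 F [-0.8 -0.6  0.7] w 0.088 t 28.7
bar [ 0.5743 -0.2986] yaw 15.7 origin [ 0.5647 -0.3013] [0.0104, 0.0671]
dark 368.1 241.8 24.8 961.5 [ 0.3815 -0.2375  0.044 ]
```

View pics/t11.png

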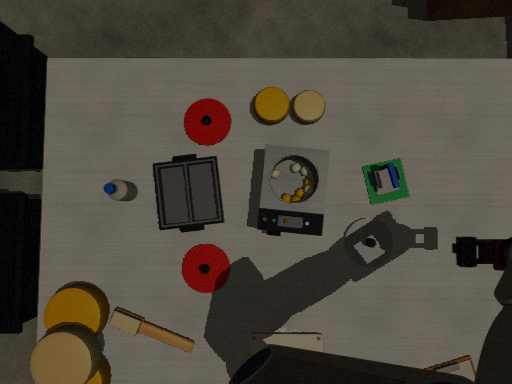

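The scoop stands on its mat at (386,180), all the nuggets are in the well, and the lid's knob is at (370,242).

```bash
python3 -c "
from h import *
c=snap('top')
g=cv2.cvtColor(c['frame'],cv2.COLOR_RGB2GRAY)
print(g[234:250,360:382])
f=cv2.imread('pics/t10.png');c2=dict(c);c2['frame']=f[:,:,::-1];
knob(c2)
for X in ([.3814,-.2495,.044],[.3814,-.2495,.012]): print(proj(c,X))"
```

```text
[[ 27  32  27  32  34  32  30  33  33  29  35  35  35  28  34  32  31  30
   31  30  27  31]
 [ 35  31  29  29  31  32  31  29  31  52  95  80  29  27  32  33  30  31
   27  24  26  29]
 [ 32  29  30  33  31  31  31  52  92  94  94  98  94  82  32  29  31  29
   31  29  28  29]
 [ 36  29  30  29  31  35  49  99  94  97  96  96  93  87  31  29  31  33
   37  32  29  30]
 [ 27  32  30  27  32  24  31  35  24  21  36  55  69  73  84  31  33  32
   29  30  31  30]
 [ 31  25  32  33  31  28  21   4   1   4   6  14  13  21  63  84  28  30
   32  29  26  31]
 [ 31  31  29  31  28  29   2   2   3   5  12  10   9  15  28  44  29  33
   29  34  32  32]
 [ 94  79  34  34  29  19   3   7   5  13  15  13   9  14  11  42  83  31
   31  28  29  35]
 [ 94  87  29  29  28  17   5   1  10  10  17  21  12  14  10  30  79  94
   80  33  30  29]
 [ 95  85  31  33  29  22   4   2   3  16  10  10  14  14   8  30  77  99
   84  26  33  33]
 [ 92  96  79  32  32  23   1   0   8  14  14  12   4  13  12  30  74  97
   95  84  31  32]
 [ 94  93  92  96  85  29  28   7  12  12  10  11  15  17  23  58  93  99
   96  85  35  33]
 [ 93  96  98  95  93  95  92  82  34  17  10   9  13  20  59  97  96  95
   99  85  31  27]
 [ 94  95  94 100  94  99  98  97  96  87  57  45  68  69  91  97  93  95
  100  84  34  33]
 [ 97  95  98  92  96  90  97  95 100  95  94  95  94  92  92  95  95  95
   95  99  83  36]
 [ 93  93  92  97  97  91  97  93  99  97  96  96  97  95  94  97  98  98
   99  99  97  91]]
dark 411.0 261.0 13.3 85.0 [ 0.3267 -0.3614  0.044 ]
dark 368.5 243.0 6.6 67.5 [ 0.3781 -0.2387  0.044 ]
[np.float64(372.194082791865), np.float64(241.869931066924)]
[np.float64(369.1721863046856), np.float64(241.11423611812995)]
```

```bash
python3 -c "
from h import *
plan(((.381,-.249,.198),0),((.381,-.249,.018),0))"
```

```text
now [ 0.379  -0.4569  0.1971] yaw -0.02 F [-0.7  0.3  0.1] w 0.0876 t 28.8
[0.2, -20.79, -0.04] [-0.002, 0.0, -0.0]
[0.2, -20.75, 17.96] [-0.002, 0.0, -0.0]
```

Emit:
arm_command --series '[{"slide": [0.2,-6,0],"delta_rot": [0,0,0],"jaw": 1},{"slide": [0.2,-12,0],"delta_rot": [0,0,0],"jaw": 1},{"slide": [0.2,-18,0],"delta_rot": [0,0,0],"jaw": 1},{"slide": [0.2,-20.7,0],"delta_rot": [0,0,0],"jaw": 1},{"slide": [0.2,-20.7,3],"delta_rot": [0,0,0],"jaw": 1},{"slide": [0.2,-20.7,8],"delta_rot": [0,0,0],"jaw": 1},{"slide": [0.2,-20.7,10],"delta_rot": [0,0,0],"jaw": 1},{"slide": [0.2,-20.7,10],"delta_rot": [0,0,0],"jaw": 1}]'

```text
time_s: 29.8
position: [0.3801, -0.248, 0.0966]
ee_rot: [1.0, 0.001, -0.001, -0.002]
contact_force: [-0.0, -0.2, 0.9]
gripper_width: 0.0879
grip_force: 0.0
```

```bash
python3 -c "
from h import *
plan(((.381,-.249,.018),0))"
```

```text
now [ 0.3801 -0.248   0.0966] yaw 0.14 F [-0.  -0.2  0.9] w 0.0879 t 29.8
[0.11, 0.13, 7.86] [-0.003, 0.003, 0.002]
```

Emit:
arm_command --series '[{"slide": [0.1,0.1,4],"delta_rot": [-0.003,0.003,0],"jaw": 1},{"slide": [0.1,0.1,7],"delta_rot": [-0.003,0.003,0],"jaw": 1},{"slide": [0.1,0.1,7.8],"delta_rot": [-0.003,0.003,0],"jaw": 1},{"slide": [0.1,0.1,7.8],"delta_rot": [-0.003,0.003,0],"jaw": -1},{"slide": [0.1,0.1,7.8],"delta_rot": [-0.003,0.003,0],"jaw": -1},{"slide": [0.1,0.1,7.8],"delta_rot": [-0.003,0.003,0],"jaw": -1},{"slide": [0.1,0.1,7.8],"delta_rot": [-0.003,0.003,0],"jaw": -1},{"slide": [0.1,0.1,7.8],"delta_rot": [-0.003,0.003,0],"jaw": -1},{"slide": [0.1,0.1,7.8],"delta_rot": [-0.003,0.003,0],"jaw": -1},{"slide": [0.1,0.1,7.8],"delta_rot": [-0.003,0.003,0],"jaw": -1}]' --squeeze 25

```text
time_s: 31.05
position: [0.3821, -0.2507, 0.0197]
ee_rot: [1.0, 0.0, 0.001, 0.001]
contact_force: [-0.1, 2.3, 3.0]
gripper_width: 0.0253
grip_force: 25.0
```

Emit:
arm_command --series '[{"slide": [0,0,0],"delta_rot": [0,0,0],"jaw": -1},{"slide": [0,0,0],"delta_rot": [0,0,0],"jaw": -1},{"slide": [0,0,0],"delta_rot": [0,0,0],"jaw": -1}]'

```text
time_s: 31.42
position: [0.3821, -0.2507, 0.0197]
ee_rot: [1.0, 0.0, 0.001, 0.001]
contact_force: [-0.8, 3.5, 3.3]
gripper_width: 0.0253
grip_force: 25.0
```

```bash
python3 -c "
from h import *
plan(((.381,-.249,.2),0),((.5612,-.016,.2),0))"
```

```text
now [ 0.3821 -0.2507  0.0197] yaw 0.04 F [-0.8  3.5  3.3] w 0.0253 t 31.4
[-0.05, -0.14, -18.03] [0.001, -0.003, 0.001]
[17.98, -23.43, -18.01] [0.001, -0.003, 0.001]
```

Emit:
arm_command --series '[{"slide": [0,0,-5],"delta_rot": [0,0,0],"jaw": -1},{"slide": [0,0,-11],"delta_rot": [0,0,0],"jaw": -1},{"slide": [0,0,-18],"delta_rot": [0,0,0],"jaw": -1},{"slide": [3,-4,-18],"delta_rot": [0,0,0],"jaw": -1},{"slide": [6.5,-8.5,-18],"delta_rot": [0,0,0],"jaw": -1},{"slide": [10,-13.5,-18],"delta_rot": [0,0,0],"jaw": -1},{"slide": [14,-18.5,-18],"delta_rot": [0,0,0],"jaw": -1},{"slide": [18,-23.4,-18],"delta_rot": [0,0,0],"jaw": -1},{"slide": [18,-23.4,-18],"delta_rot": [0,0,0],"jaw": -1},{"slide": [18,-23.4,-18],"delta_rot": [0,0,0],"jaw": -1}]'

```text
time_s: 32.67
position: [0.5609, -0.0164, 0.199]
ee_rot: [1.0, 0.001, 0.001, 0.001]
contact_force: [0.2, -0.6, -2.7]
gripper_width: 0.0256
grip_force: 25.0
```

```bash
python3 -c "
from h import *
plan(((.5612,-.016,.12),0))
s=snap('side');cv2.imwrite('pics/c12.png',cv2.resize(s['frame'][100:230,200:340,::-1],None,fx=4.4,fy=4.4,interpolation=cv2.INTER_CUBIC))"
```

```text
now [ 0.5609 -0.0164  0.199 ] yaw 0.11 F [ 0.2 -0.6 -2.7] w 0.0256 t 32.7
[0.02, -0.06, 7.9] [0.002, -0.002, 0.002]
```

View pics/c12.png

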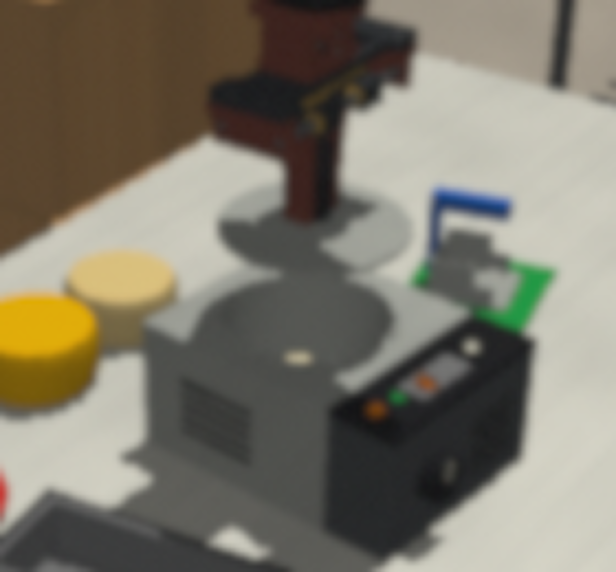

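The lid hangs level over the well (flange around (315,230) in the crop).

Emit:
arm_command --series '[{"slide": [0,0,4],"delta_rot": [0,0,0],"jaw": -1},{"slide": [0,0,6],"delta_rot": [0,0,0],"jaw": -1},{"slide": [0,0,6.8],"delta_rot": [0,0,0],"jaw": -1},{"slide": [0,0,7.3],"delta_rot": [0,0,0],"jaw": -1},{"slide": [0,0,7.6],"delta_rot": [0,0,0],"jaw": -1},{"slide": [0,0,7.8],"delta_rot": [0,0,0],"jaw": -1},{"slide": [0,0,7.8],"delta_rot": [0,0,0],"jaw": -1}]'

```text
time_s: 33.6
position: [0.5619, -0.0166, 0.1222]
ee_rot: [1.0, 0.0, 0.002, 0.001]
contact_force: [-0.2, 0.1, -3.2]
gripper_width: 0.0256
grip_force: 25.0
```

Emit:
arm_command --series '[{"slide": [0,0,0.15],"delta_rot": [0,0,0],"jaw": -1},{"slide": [0,0,0.15],"delta_rot": [0,0,0],"jaw": -1},{"slide": [0,0,0.15],"delta_rot": [0,0,0],"jaw": -0.3},{"slide": [0,0,0.15],"delta_rot": [0,0,0],"jaw": 0.4},{"slide": [0,0,0.15],"delta_rot": [0,0,0],"jaw": 1},{"slide": [0,0,0.15],"delta_rot": [0,0,0],"jaw": 1},{"slide": [0,0,0.15],"delta_rot": [0,0,0],"jaw": 1},{"slide": [0,0,0.15],"delta_rot": [0,0,0],"jaw": 1},{"slide": [0,0,-5],"delta_rot": [0,0,0],"jaw": 1},{"slide": [0,0,-8],"delta_rot": [0,0,0],"jaw": 1}]'

```text
time_s: 34.85
position: [0.5621, -0.0165, 0.2036]
ee_rot: [1.0, 0.0, 0.002, 0.001]
contact_force: [0.3, 0.4, -0.1]
gripper_width: 0.0879
grip_force: 0.0
```

```bash
python3 -c "
from h import *
w=np.array([.5365,-.0136]);a=np.radians(-5.3);u=np.array([np.cos(a),np.sin(a)]);v=np.array([-u[1],u[0]])
n=np.array([.4425,.0067]);print('nub in warmer',(n-w)@u,(n-w)@v)
# fingertip start: behind nub (-y)
p=n-.030*v; print(p)
plan(((.45,-.15,.2),85),((*p,.16),85))
print(np.round(manip.get_state()['joint_positions'],2))"
```

```text
nub in warmer -0.09547324455451589 0.011530376153170228
[ 0.43972888 -0.02317174]
now [ 0.5621 -0.0165  0.2036] yaw 0.04 F [ 0.3  0.4 -0.1] w 0.0879 t 34.9
[-11.22, 13.34, 0.34] [0.005, -0.002, -1.483]
[-12.26, 0.65, 4.31] [0.005, -0.002, -1.483]
[-0.05  0.35  1.79 -0.    0.99  1.52]
```

```bash
cat >> h.py <<'E'
def wm(x,y,z):
    a=np.radians(-5.3);u=np.array([np.cos(a),np.sin(a)]);v=np.array([-u[1],u[0]]);return (*(np.array([.5365,-.0136])+x*u+y*v),z)
E
python3 -c "
from h import *
plan((wm(-.095,-.015,.2),-5.3),(wm(-.095,-.015,.13),-5.3))"
```

```text
now [ 0.5621 -0.0165  0.2036] yaw 0.04 F [ 0.3  0.4 -0.1] w 0.0879 t 34.9
[-12.16, 0.32, 0.31] [0.002, -0.005, 0.093]
[-12.19, 0.3, 7.31] [0.002, -0.005, 0.093]
```

Emit:
arm_command --series '[{"slide": [-4,0.1,0.3],"delta_rot": [0,-0.004,0.03],"jaw": -1},{"slide": [-8,0.2,0.3],"delta_rot": [0,-0.004,0.06],"jaw": -1},{"slide": [-12.2,0.3,0.3],"delta_rot": [0.002,-0.005,0.093],"jaw": -1},{"slide": [-12.2,0.3,0.3],"delta_rot": [0.002,-0.005,0.093],"jaw": -1},{"slide": [-12.2,0.3,0.3],"delta_rot": [0.002,-0.005,0.093],"jaw": -1},{"slide": [-12.2,0.3,0.3],"delta_rot": [0.002,-0.005,0.093],"jaw": -1},{"slide": [-12.2,0.3,0.3],"delta_rot": [0.002,-0.005,0.093],"jaw": -1},{"slide": [-12.2,0.3,0.3],"delta_rot": [0.002,-0.005,0.093],"jaw": -1},{"slide": [-12.2,0.3,5],"delta_rot": [0.002,-0.005,0.093],"jaw": -1},{"slide": [-12.2,0.3,5],"delta_rot": [0.002,-0.005,0.093],"jaw": -1}]'

```text
time_s: 36.1
position: [0.4374, -0.0195, 0.1494]
ee_rot: [0.999, -0.046, -0.004, -0.0]
contact_force: [-0.4, -0.0, 0.3]
gripper_width: 0.0009
grip_force: 0.0
```

```bash
python3 -c "
from h import *
plan((wm(-.095,-.015,.12),-5.3),(wm(-.095,-.015,.1065),-5.3))
c=snap('top');knob(c,(270,160,325,200),.146)
cv2.imwrite('pics/t13.png',c['frame'][:,:,::-1])
f=cv2.cvtColor(c['frame'],cv2.COLOR_RGB2GRAY);print(proj(c,(.5612,-.016,.146)),proj(c,(.5612,-.016,.114)))
hsv=cv2.cvtColor(c['frame'],cv2.COLOR_RGB2HSV);m=cv2.inRange(hsv,(8,90,40),(35,255,255))[145:205,265:330];print('wax px',cv2.countNonZero(m))"
```

```text
now [ 0.4374 -0.0195  0.1494] yaw -5.28 F [-0.4 -0.   0.3] w 0.0009 t 36.1
[0.34, -0.0, 2.94] [-0.0, 0.008, 0.0]
[0.35, -0.0, 4.29] [-0.0, 0.008, 0.0]
dark 293.1 178.6 6.1 77.5 [ 0.5572 -0.0096  0.146 ]
[np.float64(295.46231840684965), np.float64(177.15384574700732)] [np.float64(294.3568810075676), np.float64(178.1530894891608)]
wax px 0
```

Emit:
arm_command --series '[{"slide": [0.3,0,2],"delta_rot": [0,0.008,0],"jaw": -1},{"slide": [0.3,0,3],"delta_rot": [0,0.008,0],"jaw": -1},{"slide": [0.3,0,3.6],"delta_rot": [0,0.008,0],"jaw": -1},{"slide": [0.3,0,3.6],"delta_rot": [0,0.008,0],"jaw": -1}]'

```text
time_s: 36.65
position: [0.4427, -0.0199, 0.1157]
ee_rot: [0.999, -0.046, 0.003, 0.0]
contact_force: [-0.1, -0.7, 0.0]
gripper_width: 0.0009
grip_force: 0.0
```

```bash
python3 -c "
from h import *
plan((wm(-.095,-.015,.1065),-5.3))
c=snap('top')
for n in ('t0','t13'):
    c['frame']=cv2.imread('pics/%s.png'%n)[:,:,::-1].copy();knob(c,(270,160,325,200),.146)
    print(cv2.cvtColor(c['frame'],cv2.COLOR_RGB2GRAY)[170:188,284:304])
s=snap('side');s0=cv2.imread('pics/s0.png')[:,:,::-1]
g=lambda f:cv2.cvtColor(np.ascontiguousarray(f),cv2.COLOR_RGB2GRAY)[150:200,232:302].astype(float)
for f in (s0,s['frame']):
    k=cv2.inRange(g(f).astype(np.uint8),0,35);M=cv2.moments(k,True);print('side knob',M['m00'],M['m10']/M['m00']+232,M['m01']/M['m00']+150)
"
```

```text
now [ 0.4427 -0.0199  0.1157] yaw -5.28 F [-0.1 -0.7  0. ] w 0.0009 t 36.6
[-0.22, 0.0, 0.92] [-0.0, -0.006, 0.0]
dark 293.1 177.7 6.1 79.0 [ 0.5597 -0.0097  0.146 ]
[[80 79 82 78 78 81 80 78 79 82 78 85 82 84 83 85 81 85 81 84]
 [80 79 83 81 80 78 79 86 80 81 80 85 79 84 86 85 80 79 85 82]
 [77 81 81 82 78 82 82 85 76 79 79 82 82 79 82 82 84 82 80 84]
 [78 80 83 77 78 79 81 82 81 68 41 24 27 54 81 79 81 83 83 80]
 [81 78 85 79 72 36 36 35 28 18 14 11  8 13 30 65 86 83 83 82]
 [80 82 79 70 33 23 28 18  4  7  4  3  8 15 16 40 85 83 82 82]
 [80 79 79 71 32 34 26 11  2  4  5  7 10  9  9 22 54 84 82 80]
 [79 84 82 69 29 28 19  4  4  3 10 10 11  9 10 17 40 86 83 79]
 [76 81 80 71 30 28 17 12  6  0 13 13 15 16 16 10 45 83 81 85]
 [79 81 83 74 28 26 25  5  4  6  8  9 12 15 12 23 52 80 87 85]
 [84 78 81 74 33 28 27  0  5 14 12 15 14  9  7 40 81 84 83 85]
 [83 81 81 73 29 30 27 16  2  8  5 11  7  9 22 63 85 86 85 81]
 [81 78 83 80 67 32 29 28 15  0  0  1 16 48 78 78 81 85 85 82]
 [79 81 79 83 80 81 79 81 82 79 61 79 81 82 81 83 85 81 86 85]
 [83 81 82 80 84 82 84 84 82 83 85 84 85 84 83 86 86
[... 792 characters left out ...]
14 20 16 16 26 52 90 92 88]
 [86 84 76 31 35 29  9  7  9 14 16  7 14 16 15 25 57 87 90 90]
 [85 85 86 74 30 33 17  0  8 18  6  8 12 11 15 28 72 86 90 89]
 [83 90 85 76 35 32 27  1  5 16 16 11 10 15 16 53 89 89 87 90]
 [85 86 88 76 29 28 32 27  7  1 11  8 10 19 50 86 91 89 87 89]
 [86 84 89 87 87 81 83 86 72 16 19 25 54 88 87 86 87 92 87 91]
 [85 83 87 86 87 87 88 92 89 88 88 86 90 88 90 89 86 89 90 90]
 [88 90 84 88 88 90 90 92 90 88 93 87 90 93 92 89 86 90 88 88]
 [92 85 84 87 89 91 90 90 90 88 88 88 87 92 92 88 90 89 92 93]
 [89 87 84 89 87 92 89 87 90 89 90 88 90 90 91 95 90 88 90 93]]
side knob 183.0 286.4863387978142 190.9016393442623
side knob 429.0 289.3939393939394 176.13053613053614
```

Emit:
arm_command --series '[{"slide": [-0.2,0,0],"delta_rot": [0,-0.005,0],"jaw": -1},{"slide": [-0.2,0,0.3],"delta_rot": [0,-0.005,0],"jaw": -1},{"slide": [-0.2,0,0.6],"delta_rot": [0,-0.005,0],"jaw": -1},{"slide": [-0.2,0,0.9],"delta_rot": [0,-0.005,0],"jaw": -1},{"slide": [-0.2,0,0.9],"delta_rot": [0,-0.005,0],"jaw": -1}]'

```text
time_s: 37.38
position: [0.4405, -0.0198, 0.1061]
ee_rot: [0.999, -0.046, 0.0, -0.0]
contact_force: [-1.2, 0.4, -0.1]
gripper_width: 0.0005
grip_force: 0.0
```

```bash
python3 -c "
from h import *
plan((wm(-.095,.0,.1065),-5.3),(wm(-.095,.0105,.1065),-5.3))"
```

```text
now [ 0.4405 -0.0198  0.1061] yaw -5.29 F [-1.2  0.4 -0.1] w 0.0005 t 37.4
[0.01, -1.5, -0.04] [-0.0, -0.001, 0.0]
[0.01, -2.55, -0.04] [-0.0, -0.001, 0.0]
```

In the recess without contact. Now push towards +y (tool −y).

Emit:
arm_command --series '[{"slide": [0,-0.4,0],"delta_rot": [0,0,0],"jaw": -1},{"slide": [0,-0.8,0],"delta_rot": [0,0,0],"jaw": -1},{"slide": [0,-1.2,0],"delta_rot": [0,0,0],"jaw": -1},{"slide": [0,-1.5,0],"delta_rot": [0,0,0],"jaw": -1},{"slide": [0,-1.8,0],"delta_rot": [0,0,0],"jaw": -1},{"slide": [0,-2.1,0],"delta_rot": [0,0,0],"jaw": -1},{"slide": [0,-2.3,0],"delta_rot": [0,0,0],"jaw": -1},{"slide": [0,-2.5,0],"delta_rot": [0,0,0],"jaw": -1},{"slide": [0,-2.5,0],"delta_rot": [0,0,0],"jaw": -1}]'

```text
time_s: 38.5
position: [0.443, 0.0053, 0.1065]
ee_rot: [0.999, -0.046, 0.001, -0.0]
contact_force: [0.7, 0.2, 0.6]
gripper_width: 0.0002
grip_force: 0.1
```

Emit:
arm_command --series '[{"slide": [0,-0.15,0],"delta_rot": [0,0,0],"jaw": -1},{"slide": [0,-0.3,0],"delta_rot": [0,0,0],"jaw": -1},{"slide": [0,-0.3,0],"delta_rot": [0,0,0],"jaw": -1}]'

```text
time_s: 38.88
position: [0.4432, 0.0082, 0.1065]
ee_rot: [0.999, -0.046, 0.001, -0.0]
contact_force: [0.8, 0.1, 1.6]
gripper_width: 0.0006
grip_force: 0.3
```

```bash
cat >> h.py <<'E'
def nub():
    for n in ('side','top'):
        s=snap(n)
        for nm,lo,hi in (('or',(3,120,60),(22,255,255)),('gr',(50,90,50),(85,255,255))):
            m=cv2.inRange(cv2.cvtColor(s['frame'],cv2.COLOR_RGB2HSV),lo,hi);N,l,st,ce=cv2.connectedComponentsWithStats(m)
            for i in range(1,N):
                q=(np.array(ray(s,*ce[i],.11))-np.array([.5365,-.0136,0]));a=np.radians(5.3);q=[q[0]*np.cos(a)-q[1]*np.sin(a),q[0]*np.sin(a)+q[1]*np.cos(a)]
                if abs(q[0]+.095)<.02 and abs(q[1])<.08: print(n,nm,np.round(q,4),st[i][4],np.round(ce[i],1))
E
python3 -c "
from h import *
nub();plan()"
```

```text
side or [-0.0989  0.026 ] 13 [294.8 187.9]
side or [-0.0913  0.0674] 16 [285.  192.5]
side gr [-0.0943  0.0434] 3 [290.3 189.7]
now [0.4432 0.0082 0.1064] yaw -5.28 F [ 0.9 -0.1 -0.4] w 0.0003 t 39.0
```

Emit:
arm_command --series '[{"slide": [0,-0.15,0],"delta_rot": [0,0,0],"jaw": -1},{"slide": [0,-0.3,0],"delta_rot": [0,0,0],"jaw": -1},{"slide": [0,-0.3,0],"delta_rot": [0,0,0],"jaw": -1}]'

```text
time_s: 39.35
position: [0.4433, 0.0093, 0.1065]
ee_rot: [0.999, -0.045, 0.001, 0.002]
contact_force: [-0.4, -16.4, 0.8]
gripper_width: 0.0005
grip_force: 8.1
```

```bash
python3 -c "
from h import *
nub();plan()"
```

```text
side or [-0.0982  0.0273] 14 [294.4 188. ]
side or [-0.0913  0.0674] 16 [285.  192.5]
side gr [-0.0943  0.0434] 3 [290.3 189.7]
now [0.4433 0.0093 0.1065] yaw -5.2 F [ -0.8 -16.5   0.9] w 0.0005 t 39.5
```

The push hit the end stop (16 N), so the switch is fully on. Next I'll back off, lift and verify.

Emit:
arm_command --series '[{"slide": [0,0.7,0],"delta_rot": [0,0,0],"jaw": -1},{"slide": [0,1,0],"delta_rot": [0,0,0],"jaw": -1},{"slide": [0,1,-2],"delta_rot": [0,0,0],"jaw": -1},{"slide": [0,1,-6],"delta_rot": [0,0,0],"jaw": -1},{"slide": [-2,6,-11],"delta_rot": [0,0,0],"jaw": -1},{"slide": [-4,12,-15],"delta_rot": [0,0,0],"jaw": -1},{"slide": [-6,18,-15],"delta_rot": [0,0,0],"jaw": -1},{"slide": [-6,24,-15],"delta_rot": [0,0,0],"jaw": -1},{"slide": [-6,30,-15],"delta_rot": [0,0,0],"jaw": -1},{"slide": [-6,30,-15],"delta_rot": [0,0,0],"jaw": -1}]'

```text
time_s: 40.7
position: [0.3554, -0.285, 0.2565]
ee_rot: [0.999, -0.048, 0.001, 0.0]
contact_force: [-0.3, 0.7, -0.6]
gripper_width: 0.0006
grip_force: 0.0
```

```bash
python3 -c "
from h import *
nub();plan();c=snap('top','t14');blue(c);knob(c,(270,160,325,200),.146)
s=snap('side');s0=cv2.imread('pics/s0.png')[:,:,::-1]
for f in (s0,s['frame']):
    g=cv2.cvtColor(np.ascontiguousarray(f),cv2.COLOR_RGB2GRAY)[155:177,258:282];k=cv2.inRange(g,0,40);M=cv2.moments(k,True);print('side knob',M['m00'],M['m10']/M['m00']+258,M['m01']/M['m00']+155)
d=cv2.absdiff(cv2.cvtColor(np.ascontiguousarray(s0),cv2.COLOR_RGB2GRAY),cv2.cvtColor(s['frame'],cv2.COLOR_RGB2GRAY))[150:225,230:322];print('diff>25 px',int((d>25).sum()))
hsv=cv2.cvtColor(s['frame'],cv2.COLOR_RGB2HSV)
q=blue"
```

```text
side or [-0.0991  0.0332] 8 [293.5 188.9]
side or [-0.0913  0.0674] 16 [285.  192.5]
side gr [-0.0946  0.0457] 13 [290. 190.]
top or [-0.0952  0.0719] 11 [264.5 218.6]
top or [-0.095   0.0274] 17 [280.4 220.1]
top gr [-0.0962  0.0461] 9 [273.7 219.9]
now [ 0.3556 -0.2829  0.256 ] yaw -5.43 F [ 0.2  0.5 -0.5] w 0.0003 t 40.8
bar [ 0.5747 -0.2985] yaw 15.7 origin [ 0.5651 -0.3012] [0.0104, 0.0679]
dark 293.1 178.7 6.1 72.0 [ 0.557  -0.0097  0.146 ]
side knob 26.0 269.61538461538464 166.0
side knob 24.0 270.0833333333333 166.29166666666666
diff>25 px 201
```

The nub is at y = +27 mm (about 0.0175 m, on). The lid knob matches its original seated position and the scoop is on its mat.

```bash
python3 -c "
from workcell import manip
print(manip.hand_in())"
```

```text
the job is handed in; nothing more can be done
None
```

I handed the job in with all eight nuggets in the well, the lid seated, the scoop upright on its mat and the switch fully on. The hand-in returned no verdict, so this rests on my last camera and force readings.

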